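# Slide the tall power unit into its dock and close the keeper

### The job

Push the tall grey power unit across the steel table, low near its base so that it slides upright and does not tip, into the docking frame until its far side stands against the end stop. Then push the swinging keeper bar fully closed across the face you pushed. Only push, with the fingertips: do not lift the unit or touch the carrying handle on top of it, and leave the wrench, tape roll and yellow roller where they are.

Things in the scene. Friction and masses are not known exactly. Their poses are not given: they have to be found in the camera images.
- unit: Loose tall sheet-steel power unit, an upright box 95 (its x) x 125 (its y) x 220 mm high, about 1.5 kg (varies), centre of mass half-way up. Origin: centre of its underside; x axis: from its near face to the face that meets the end stop. It starts 120 to 150 mm short of home, up to 20 mm aside and 0.2 rad askew. Pushed in its upper half it tips; within 45 mm of the table it slides.
- dock: Docking frame of aluminium bars fixed to the table. Origin: on the table where the unit's origin belongs when home; x axis: from the open mouth (facing the robot's right) to the end stop, so roughly to the robot's left; y axis roughly towards the robot. End stop 200 mm wide, 45 mm high, its face at x = +47.5 mm. The docked unit's near face (x = -47.5 mm) stands in front of all guides.
- dock_mouth (a point): Middle of the dock's mouth on the table, at x = -40 mm in the dock's frame. The two side guides, 30 mm high, have inner faces at y = +-68.5 mm from x = 0 to +50 mm, and flare out to y = +-88 mm at x = -40 mm to lead the unit in. On the robot's side of them a low foot (8 mm high, y = 99 to 135 mm, x = -80 to +50 mm) carries the keeper's pivot.
- keeper_bar (a joint): Angle of the keeper bar about its vertical pivot (rad): 0 = closed, at a stop, the bar across the pushed face of the unit along the dock's -y; 1.57 = pointing along the dock's -x, out of the mouth; limit 2.4. It starts open at 1.55 to 1.85, on the robot's side of the unit, and stays where it is left (1 to 2 N at its end moves it).
- keeper_pivot (a point): Axis of the keeper's pivot, half-way up the bar (24 mm above the table), at x = -64 mm, y = +117 mm in the dock's frame. The pivot pin rises to 44 mm above the table.
- keeper_tip (a point): Free end of the keeper bar, 130 mm from the pivot, half-way up. The bar is plain flat steel, 8 mm thick, from 12 to 36 mm above the table; closed, there are 12 mm between it and the docked unit.
- wrench: Bystander: loose steel wrench 170 mm long lying on the table to the left of the dock; origin at its middle, underneath.
- tape_roll: Bystander: loose cardboard-brown tape roll 100 mm across, 45 mm high, to the right of the work; origin at the centre of its underside.
- roller: Bystander: loose yellow roller disc 90 mm across, 34 mm high, to the right of the work; origin at the centre of its underside.
- unit_handle: The black carrying handle on top of the unit, a bar 102 mm long and 12 mm thick across it, 30 mm above the top; not to be touched. Origin: middle of the unit's top.
Not all that is in view belongs to the job. There is more than one size of the unit; the one meant has the size given above.

How it is judged:
On the way, in this order (a step that is already met when the one before it is completed fails the run):
1. the unit stands home in the dock, against the end stop (x of unit in the frame of dock between -0.01 and 0.01 m and y of unit in the frame of dock between -0.012 and 0.012 m and angle between the x axis of unit and the x axis of dock, either way round below 0.1 rad and angle between unit's own z axis and vertical below 0.05 rad and linear speed of unit below 0.02 m/s), for 0.2 s.
2. the keeper bar is closed across it (value of joint keeper_bar below 0.1 rad), for 0.2 s.
At the end, for the whole second after the job is handed in: The unit stands upright and at rest in the dock, within 10 mm of the end stop, 12 mm of the middle and 0.1 rad of square, and the keeper bar is closed to within 0.1 rad (all of step 1 and value of joint keeper_bar below 0.1 rad and angular speed of unit below 0.05 rad/s); the robot touches nothing.
It fails at once if the unit tips by more than 0.15 rad (angle between unit's own z axis and vertical above 0.15 rad).
It fails at once if the unit is lifted by more than 10 mm (height (world z) of unit above 0.01 m).
It fails at once if the carrying handle is touched (contact force between any of the fingers, the arm and unit_handle above 1 N).
It fails at once if a bystander is moved by more than 20 mm (distance of any of wrench, tape_roll, roller from where it was at the start of the episode above 0.02 m).
It also fails if it takes over 61 s, if anything falls off the work surface, if the arm or the gripper's body presses on something with over 40 N, if the wrist force passes 120 N, or if a joint passes its speed limit or range.

### The arm

A 7-joint arm with a two-finger parallel gripper is mounted at the origin on the work surface. World frame = base frame: x ahead of the robot, y to its left, z up, the work surface at z = 0. Lengths are in m, angles in rad, forces in N, time in s.
With the tool pointing down it reaches from about 0.425 to 0.825 m from the base axis. Payload 3.6 kg.
Tool frame: the origin (TCP) lies on the centre line of the jaws, within the pads' length; the fingertips stand 22 mm ahead of it and the grasp point (between the pads) lies 3 mm ahead of it; z points along the fingers, y is the line along which they close (so a half turn about z gives the same grasp; the last joint's range is limited). The gripper opens to 93 mm and grips with 3 to 60 N. Pads are 15 mm wide; open, the fingers measure 128 mm over their backs; the gripper's body (75 mm by 188 mm) begins 65 mm behind the grasp point.
Start: joints at [-1.282, 0.615, -0.013, 1.423, 0.008, 1.103, -0.04], TCP at [0.201, 0.618, 0.201] pointing down, gripper open.
Joint ranges: [-3.12, 3.12], [-0.3, 2.06], [-1.34, 1.32], [0.26, 2.42], [-1.36, 4.5], [0.01, 1.98], [-2.84, 2.84]. Speed limits (rad/s): [2.79, 2.79, 3.14, 3.14, 3.14, 3.14, 3.14].

### API

Orientations are given as a rotation vector (axis times angle).
In Python, from bench import manip gives the robot as it stands.
- The arm moves only by the tool drive_tool, never from a script. Its arguments are lists of equal length, an entry for each row: "gripper": the finger opening in mm, from 0 to 93; "translation": the shift along the world's x, y, z in mm, a list of three; "twist": the turn about the world's z in rad. A call has 1 to 12 rows; each row is the pose to reach, as a shift and turn from the pose commanded when the call began; what a row does not reach only later rows make up. A row lasts 1/12 s, in which the tool goes at most 41.7 mm and 7.16 degrees, less where a joint would pass 70% of its speed; a pose out of reach is approached as far as the arm can. A call with a gripper value outside its range is refused whole. The fingers move at their own pace and stop on an object; "force" is the grip in N (left out, the last holds). Time passes only in rows, so rows that repeat a pose let the fingers close. It gives the time, the measured TCP pose, the force, the opening and the grip force at its end, in the units of the state.
- manip.state(): the state, without advancing time (a new reading comes with each control period).
- manip.read_camera(name): name is "scene" or "top" or "wrist"; returns a dict with "image" (480x640x3 uint8, red, green, blue), "vfov" (degrees; the focal length in pixels is half the picture's height over the tangent of half this angle, whatever the lens; pixels are square), "cx", "cy" (the principal point, pixels), "distortion" ([k1, k2, p1, p2, k3] as OpenCV has them; the pictures are not rectified), "rvec" (rotation vector, rad) and "tvec" (3), from world to camera coordinates, as OpenCV has them; the wrist camera has in their place "mount" (4x4, takes a point from camera to tool coordinates, whose origin is the TCP and whose axes are the flange's). Camera axes: x right, y down, z forward; pixel columns grow to the right and rows downward; lengths in m; the calibration is good to about 2 mm. A picture is of the moment at which its call begins: read the wrist's pose just before it. There is no depth.
- manip.job_done(): hands the job in; it is judged then, once.
Trained networks look in a picture, given as the dict that the camera call returned (one of the last four; its "shot" number tells which), for a name from the list of things; names that differ only in an ending like _2 or _b are one class to them, and where a whole thing is asked for, a point or a joint stands for the part that bears it (a point fixed in the world has none). Each returns a list of dicts, best first, with "score" (0 to 1); they miss things now and then, are a little off and sometimes report something else, mostly with a low value. They report only what shows in the picture. A call takes as long as a camera call. They do not tell look-alikes from the thing itself.
- manip.find_in(picture, name): "bbox" ([left, top, right, bottom] in pixels, round what is visible of it).
- manip.pinpoint(picture, name): "pixel" ([column, row] in pixels: a listed point, or the origin of a listed thing).
The state is a dict: "clock": time; "joints": joint angles; "qvel": joint speeds; "joint_efforts": joint torques, N m; "ee_pos": TCP position; "eef_rot": TCP orientation; "wrist_force": force on the tool from outside, world axes, zero at the start; "ft_torque": the same for the moment, N m; "opening": finger opening in m; "grasp_force": force on a finger pad.
Only numpy, scipy, OpenCV 4.12 (cv2) and the standard library are available. Lean on these libraries where they do the work, as an engineer would, in place of code of your own. Each camera call takes 0.05 s, during which the arm holds its last target. There are 200 camera calls.

## Working session

There is one attempt and no reset: what is moved stays moved. The work goes in short steps, Python scripts to look and compute and a tool call to move; the robot and the scene stay as the last step left them, time stands still between calls to the robot, and variables do not carry over. Pictures are saved under pics/ and viewed, at most 10 in all, crops included, and the job is handed in when it is done.

Besides the shell and the picture viewer there is one more tool, called after "Call:" in YAML: its name, and indented under it one key for each argument. drive_tool: Moves the arm, as the interface text tells. Its arguments: {"type":"object","properties":{"gripper":{"type":"array"},"translation":{"type":"array"},"twist":{"type":"array"},"force":{"type":"number"}},"required":["gripper","translation","twist"]}

```bash
mkdir -p pics
cat > h.py <<'E'
import numpy as np, cv2
from bench import manip
def K(p):
    f=p["image"].shape[0]/2/np.tan(np.radians(p["vfov"])/2)
    return np.array([[f,0,p["cx"]],[0,f,p["cy"]],[0,0,1.]]),np.array(p["distortion"],float)
def ext(p,st=None):
    if "rvec" in p: return cv2.Rodrigues(np.array(p["rvec"],float))[0],np.array(p["tvec"],float).ravel()
    T=np.eye(4);T[:3,:3]=cv2.Rodrigues(np.array(st["eef_rot"],float))[0];T[:3,3]=st["ee_pos"]
    M=np.linalg.inv(T@np.array(p["mount"]));return M[:3,:3],M[:3,3]
def ray(p,px,st=None):
    k,d=K(p);R,t=ext(p,st)
    u=cv2.undistortPoints(np.array([[px]],float),k,d).ravel()
    v=R.T@np.array([u[0],u[1],1]);return -R.T@t,v/np.linalg.norm(v)
def atz(p,px,z,st=None):
    o,v=ray(p,px,st);return o+v*(z-o[2])/v[2]
def tri(rs):
    A=sum(np.eye(3)-np.outer(v,v) for o,v in rs);b=sum((np.eye(3)-np.outer(v,v))@o for o,v in rs)
    return np.linalg.solve(A,b)
def proj(p,X,st=None):
    k,d=K(p);R,t=ext(p,st)
    return cv2.projectPoints(np.array(X,float).reshape(-1,3),cv2.Rodrigues(R)[0],t,k,d)[0].reshape(-1,2)
def save(n,im): cv2.imwrite("pics/"+n,cv2.cvtColor(im,cv2.COLOR_RGB2BGR))
E
python3 - <<'E'
from h import *
np.set_printoptions(precision=3,suppress=True)
P={}
st=manip.state();print(st)
for c in("scene","top"):
    p=P[c]=manip.read_camera(c);save(c+"0.png",p["image"]);print(c,ext(p)[0].T@-ext(p)[1],p["vfov"])
    for n in("unit","unit_handle","dock","dock_mouth","keeper_pivot","keeper_tip","wrench","tape_roll","roller"):
        print(n,[(np.round(r["pixel"],1).tolist(),round(r["score"],2)) for r in manip.pinpoint(p,n)][:4])
    for n in("unit","dock"):
        print(n,[(np.round(r["bbox"],0).tolist(),round(r["score"],2)) for r in manip.find_in(p,n)][:4])
E
```

```text
{'clock': 0.0, 'joints': array([-1.282,  0.616, -0.013,  1.425,  0.008,  1.103, -0.04 ]), 'qvel': array([ 0.001,  0.   , -0.001,  0.001,  0.001,  0.   , -0.001]), 'joint_efforts': array([ -0.   , -45.893,   0.209, -16.575,  -0.061,   0.02 ,   0.   ]), 'ee_pos': array([0.201, 0.617, 0.2  ]), 'eef_rot': array([-0.492, -3.102,  0.004]), 'wrist_force': array([-0.275, -0.089,  0.981]), 'ft_torque': array([-0.045, -0.034,  0.009]), 'grasp_force': 0.0, 'opening': 0.09289121012154837}
scene [ 0.867 -0.348  1.473] 43.9042470737797
unit [([330.7, 256.3], 0.98), ([282.4, 240.9], 0.21)]
unit_handle [([340.3, 333.5], 0.69), ([335.6, 226.5], 0.64)]
dock [([333.5, 255.8], 0.16)]
dock_mouth []
keeper_pivot []
keeper_tip [([282.4, 244.3], 0.43)]
wrench [([396.5, 160.3], 0.78)]
tape_roll [([187.4, 315.5], 0.8)]
roller [([227.7, 363.3], 0.96)]
unit [([298.0, 200.0, 366.0, 283.0], 0.86), ([297.0, 281.0, 380.0, 395.0], 0.64)]
dock [([279.0, 183.0, 413.0, 262.0], 0.96), ([320.0, 207.0, 352.0, 246.0], 0.58)]
top [ 0.295 -0.037  1.547] 42.24171340190365
unit [([387.7, 186.9], 0.91), ([347.5, 293.6], 0.24)]
unit_handle [([405.4, 142.9], 0.81), ([318.5, 230.7], 0.72)]
dock []
dock_mouth []
keeper_pivot [([290.5, 288.2], 0.84), ([469.9, 313.0], 0.56)]
keeper_tip [([346.2, 292.9], 0.59), ([190.6, 273.4], 0.41)]
wrench [([190.1, 272.8], 0.79)]
tape_roll [([464.8, 313.4], 0.87)]
roller [([470.7, 251.5], 0.7)]
unit [([348.0, 100.0, 452.0, 224.0], 0.95), ([298.0, 202.0, 344.0, 274.0], 0.73), ([242.0, 198.0, 348.0, 298.0], 0.61)]
dock [([240.0, 197.0, 348.0, 298.0], 0.94), ([290.0, 289.0, 348.0, 298.0], 0.52)]
```

View pics/scene0.png

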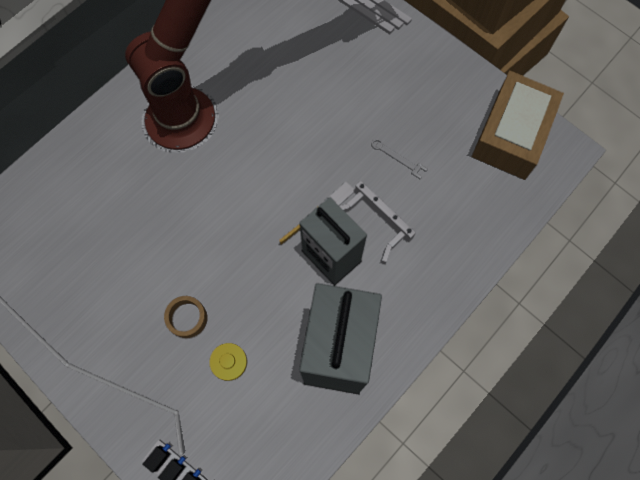

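View pics/top0.png

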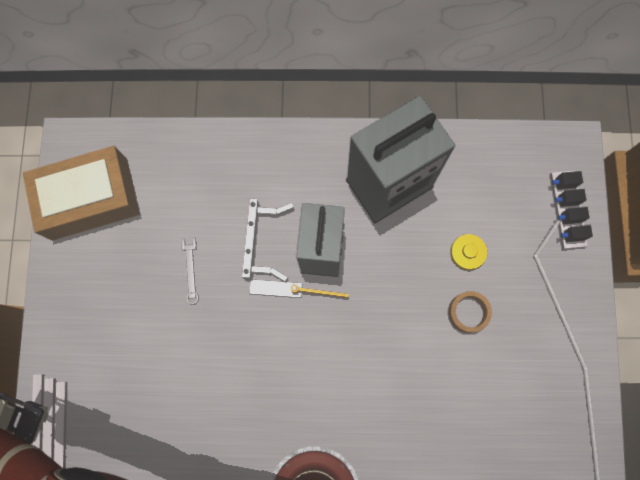

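Scene: two grey units. One is the small unit, at about (320,240) in top and (333,240) in scene, standing in front of the dock mouth. The other is the big one, at (400,160) in top and (340,335) in scene. The small one seems to fit both the given size and the 120–150 mm start gap; I'll confirm with a crop and sizes. The keeper is the yellow bar from (295,289) to (348,296) in top, and the dock stop is at about (250,238).

Run:
```python
from h import *
P={}
for c in("top","scene"):
    p=P[c]=manip.read_camera(c)
    x,y=(230,185) if c=="top" else (270,170)
    im=cv2.resize(p["image"][y:y+120,x:x+160],(800,600),interpolation=cv2.INTER_CUBIC);save(c+"_crop.png",im)
```

```text
(no output)
```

View pics/top_crop.png

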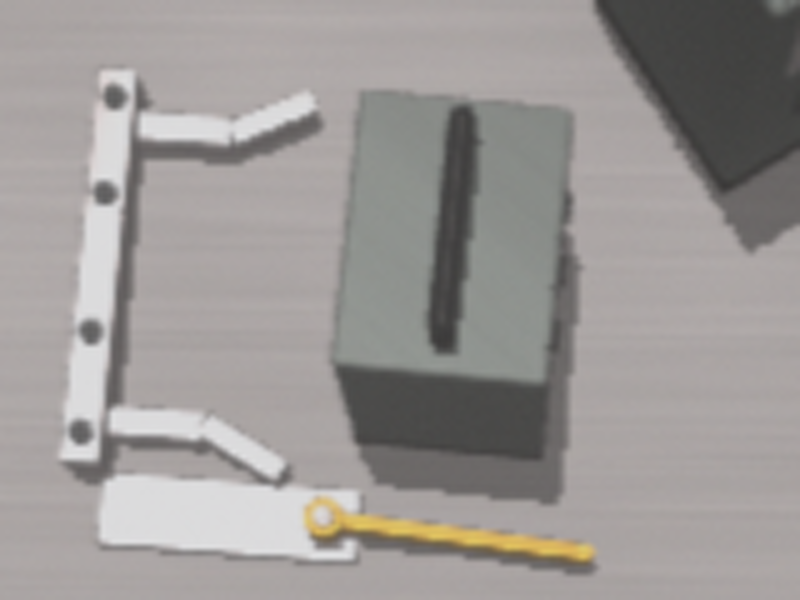

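View pics/scene_crop.png

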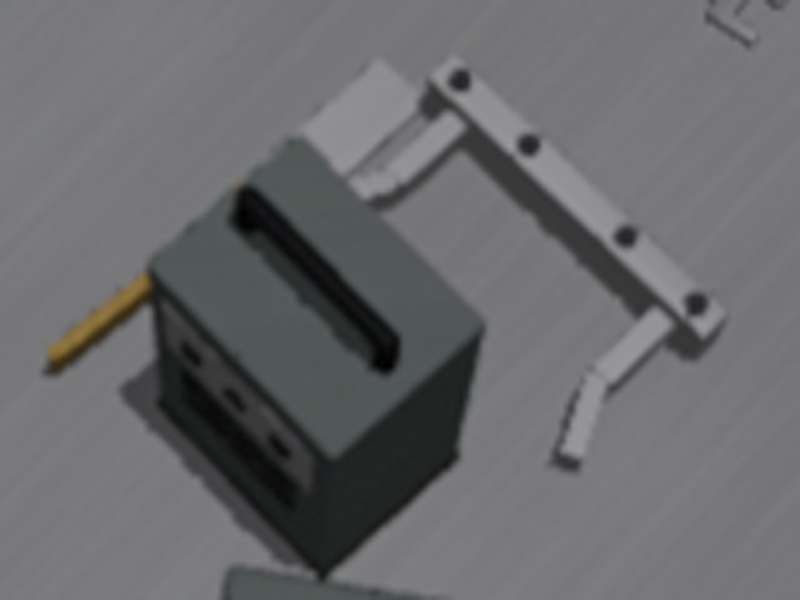

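Top crop: the small unit's top-face corners are (360,92), (572,108), (545,383) and (335,363). Stop bar inner edge runs (135,72) to (100,460), pivot is at (322,517) and keeper tip at (592,551). The scene crop shows the panel face towards the robot's right. Next I'll triangulate the sizes.

Run:
```python
from h import *
np.set_printoptions(precision=4,suppress=True)
t=manip.read_camera("top");s=manip.read_camera("scene")
T=lambda x,y:((x+.5)/5-.5+230,(y+.5)/5-.5+185)
S=lambda x,y:((x+.5)/5-.5+270,(y+.5)/5-.5+170)
c=dict(TL=((360,92),(484,325)),TR=((572,108),(333,458)),BR=((545,383),(150,270)),BL=((335,363),(297,138)))
Q={k:tri([ray(t,T(*a)),ray(s,S(*b))]) for k,(a,b) in c.items()}
for k,v in Q.items(): print(k,v)
print("sizes x",np.linalg.norm(Q["TL"]-Q["TR"]),np.linalg.norm(Q["BL"]-Q["BR"]),"y",np.linalg.norm(Q["TL"]-Q["BL"]),np.linalg.norm(Q["TR"]-Q["BR"]))
ct=sum(Q.values())/4;ux=(Q["TL"]+Q["BL"]-Q["TR"]-Q["BR"])[:2];uy=(Q["BL"]+Q["BR"]-Q["TL"]-Q["TR"])[:2]
print("unit c",ct,"yaw",np.arctan2(ux[1],ux[0]),np.arctan2(uy[1],uy[0])+np.pi/2)
# base corners in scene
print("base", atz(s,S(163,403),0),atz(s,S(322,575),0),atz(s,S(455,458),0))
a=tri([ray(t,T(135,72)),ray(s,S(697,340))]);b=tri([ray(t,T(100,460)),ray(s,S(428,85))]);print("stop inner",a,b)
a,b=atz(t,T(135,72),.045),atz(t,T(100,460),.045);print("at z",a,b,np.linalg.norm(a-b))
dy=(b-a)[:2]/np.linalg.norm((b-a)[:2]);dx=np.array([-dy[1],dy[0]])*1.0;dx=np.array([dy[1],-dy[0]])
# x = y rotated -90
print("dx",dx,"yaw",np.arctan2(dx[1],dx[0]))
o=((a+b)/2)[:2]-dx*.0475;print("dock o",o)
L=lambda p:np.array([(p[:2]-o)@dx,(p[:2]-o)@dy])
print("unit in dock",L(ct))
pv=atz(t,T(322,517),.044);tip=atz(t,T(592,551),.036)
print("pivot",pv,L(pv),"tip",tip,L(tip),np.linalg.norm((tip-pv)[:2]))
for n,q in(("foot",(100,545)),("foot",(357,493)),("foot2",(357,560))): print(n,L(atz(t,T(*q),.008)))
for q in((318,97),(285,475)):print("flare end",L(atz(t,T(*q),.03)))
print("big/bystanders",atz(t,(371,222),0), atz(t,(470,251),.03),atz(t,(470,312),.04))
```

```text
TL [0.6541 0.0319 0.2124]
TR [ 0.6465 -0.0615  0.2179]
BR [ 0.5249 -0.0504  0.2087]
BL [0.5318 0.041  0.2133]
sizes x 0.0938878642135964 0.09167689232352082 y 0.12258407596496917 0.12240525106587254
unit c [ 0.5893 -0.0098  0.2131] yaw 1.492479178115563 4.629467577140398
base [ 0.5246 -0.0478  0.    ] [ 0.6465 -0.0597  0.    ] [0.6553 0.0323 0.    ]
stop inner [0.7103 0.1537 0.0363] [0.514  0.1665 0.0313]
at z [0.708  0.1528 0.045 ] [0.5114 0.1636 0.045 ] 0.1968957478826704
dx [0.0548 0.9985] yaw 1.5159570343507898
dock o [0.6071 0.1108]
unit in dock [-0.1213  0.0111]
pivot [0.4847 0.0542 0.044 ] [-0.0632  0.1191] tip [ 0.4705 -0.0776  0.036 ] [-0.1956  0.1261] 0.13258423653401147
foot [0.0489 0.1361]
foot [-0.0773  0.1015]
foot2 [-0.0798  0.135 ]
flare end [-0.044  -0.0952]
flare end [-0.0424  0.0978]
big/bystanders [ 0.662  -0.1364  0.    ] [ 0.5834 -0.3803  0.03  ] [ 0.431  -0.3735  0.04  ]
```

The small unit measures about 93 x 122 x 213 mm, which matches 95 x 125 x 220. The big one does not, so the small unit is the one meant. It is at dock (-0.12, +0.011), yaw -0.02. I'll start moving round to the push side, going high.

Call:
drive_tool:
  gripper: [93,93,93,93,93,93,93,93,93]
  translation:
    - [20,-10,40]
    - [40,-25,75]
    - [65,-45,105]
    - [95,-68,130]
    - [125,-90,155]
    - [155,-112,175]
    - [190,-135,190]
    - [220,-160,200]
    - [250,-180,200]
  twist: [0,0,0,0,0,0,0,0,0]

```text
clock: 2.15
ee_pos: [0.4446, 0.4431, 0.4029]
eef_rot: [0.49, 3.101, 0.007]
wrist_force: [-0.2, 0.8, 0.1]
opening: 0.093
grasp_force: 0.0
```

Call:
drive_tool:
  gripper: [93,93,93,93,93,93,93,93,93,93,93,93]
  translation:
    - [0,-41,0]
    - [0,-82,0]
    - [0,-123,0]
    - [0,-164,0]
    - [0,-205,0]
    - [0,-246,0]
    - [0,-287,0]
    - [0,-328,0]
    - [0,-369,0]
    - [0,-410,0]
    - [0,-450,0]
    - [0,-490,0]
  twist: [0,0,0,0,0,0,0,0,0,0,0,0]

```text
clock: 3.15
ee_pos: [0.4427, -0.0483, 0.4003]
eef_rot: [0.492, 3.102, 0.001]
wrist_force: [1.1, 0.3, 0.1]
opening: 0.0931
grasp_force: 0.0
```

Call:
drive_tool:
  gripper: [93,93,93,93,93,93]
  translation:
    - [20,-35,0]
    - [40,-70,0]
    - [60,-105,0]
    - [70,-145,0]
    - [70,-170,0]
    - [70,-170,0]
  twist: [0,0,0,0,0,0]

```text
clock: 3.65
ee_pos: [0.5115, -0.2237, 0.3989]
eef_rot: [-0.509, -3.098, 0.008]
wrist_force: [-0.6, -1.2, -0.1]
opening: 0.093
grasp_force: 0.0
```

Run:
```python
from h import *
np.set_printoptions(precision=3,suppress=True)
st=manip.state();print(st["clock"],st["ee_pos"],st["eef_rot"],st["joints"])
R=cv2.Rodrigues(np.array(st["eef_rot"]))[0];print(R)
s=manip.read_camera("scene");w=manip.read_camera("wrist");print(np.array(w["mount"]),w["vfov"])
u=proj(s,[st["ee_pos"]])[0].astype(int);print(u)
x,y=max(u[0]-100,0),max(u[1]-110,0)
a=cv2.resize(s["image"][y:y+220,x:x+200],(400,440));b=cv2.resize(w["image"],(400,300))
c=np.zeros((440,800,3),np.uint8);c[:a.shape[0],:400]=a;c[:300,400:]=b;save("grip.png",c)
```

```text
3.65 [ 0.511 -0.224  0.399] [-0.509 -3.098  0.008] [ 0.126  0.361  0.382  1.331 -0.127  1.474  1.743]
[[-0.947  0.32  -0.003]
 [ 0.32   0.947 -0.005]
 [ 0.001 -0.006 -1.   ]]
[[ 0.001 -0.959 -0.284  0.079]
 [ 1.     0.001 -0.    -0.   ]
 [ 0.001 -0.284  0.959 -0.184]
 [ 0.     0.     0.     1.   ]] 64.87380528486119
[227 249]
```

View pics/grip.png

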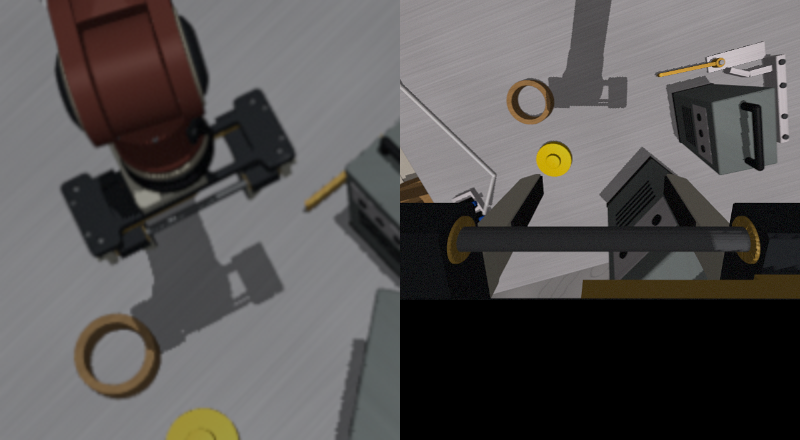

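Grip picture: the gripper body is an H shape, wide along the closing line, with end blocks at left crop px (95,215) and (260,130). The body sits about 84 mm above the fingertips, so its overhang matters against a 220 mm tall face. I'll overlay the stated box to see its real extent before choosing the approach.

Run:
```python
from h import *
st=manip.state();R=cv2.Rodrigues(np.array(st["eef_rot"]))[0];p=np.array(st["ee_pos"])
out=np.zeros((600,800,3),np.uint8)
for i,c in enumerate(("scene","top")):
    s=manip.read_camera(c);u=proj(s,[p+[0,0,.06]])[0].astype(int);x,y=max(u[0]-55,0),max(u[1]-85,0)
    im=cv2.resize(s["image"][y:y+150,x:x+100],(400,600),interpolation=cv2.INTER_CUBIC)
    def pl(L,col):
        q=proj(s,[p+R@np.array(l) for l in L]);q=((q-[x,y]+.5)*4).astype(int);cv2.polylines(im,[q.reshape(-1,1,2)],True,col,1)
    B=lambda hx,hy,z:[(hx,hy,z),(hx,-hy,z),(-hx,-hy,z),(-hx,hy,z)]
    pl(B(.0375,.094,-.062),(255,0,0));pl(B(.0375,.094,-.102),(0,255,0))
    for sg in(1,-1): pl([(a,sg*b,.022) for a,b in((.0075,.0465),(.0075,.064),(-.0075,.064),(-.0075,.0465))],(0,255,255))
    pl([(0,0,-.062),(.06,0,-.062)],(255,255,0))
    out[:,i*400:i*400+400]=im
save("ov.png",out)
```

```text
(no output)
```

View pics/ov.png

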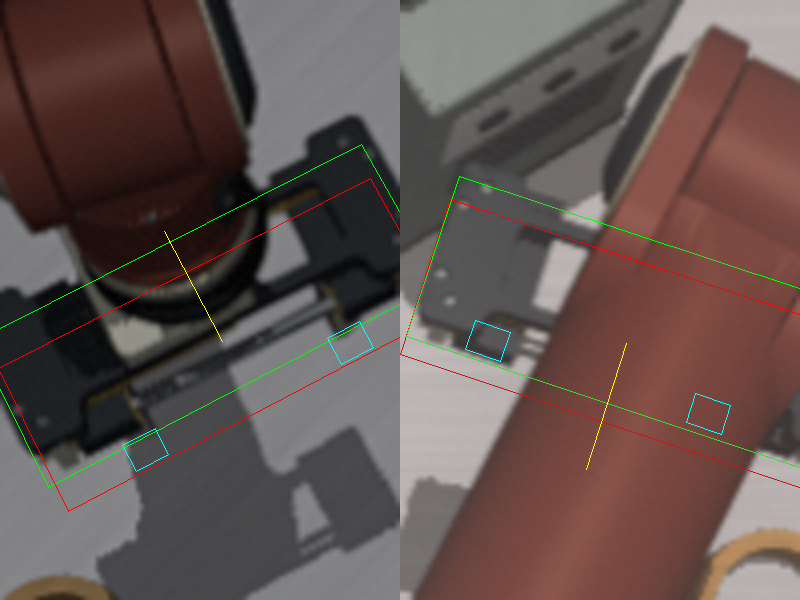

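The overlay matches the stated body of ±37.5 x ±94 mm, with the wrist ring above it at about ±43 mm. So a vertical tool overhangs its fingertips by 30 mm on every side, and this interface can't tilt it. I'll line the closing line up with the push direction, so the slim wrist stays well back, go as low as possible, and test contact in millimetre steps while watching tilt.

Call:
drive_tool:
  gripper: [0,0,0,0,0,0,0,0,0,0]
  translation:
    - [20,15,-20]
    - [40,30,-50]
    - [60,42,-80]
    - [68,49,-120]
    - [68,49,-160]
    - [68,49,-200]
    - [68,49,-240]
    - [68,49,-270]
    - [68,49,-299]
    - [68,49,-299]
  twist: [0.09,0.18,0.27,0.27,0.27,0.27,0.27,0.27,0.27,0.27]
  force: 20

```text
clock: 4.68
ee_pos: [0.5774, -0.1631, 0.0955]
eef_rot: [-0.065, -3.13, -0.007]
wrist_force: [-0.8, 0.0, -1.4]
opening: 0.0306
grasp_force: 0.0
```

Run:
```python
from h import *
np.set_printoptions(precision=4,suppress=True)
st=manip.state();R=cv2.Rodrigues(np.array(st["eef_rot"]))[0]
print(st["clock"],st["ee_pos"],np.arctan2(R[1,1],R[0,1]),R[2],st["joints"],st["opening"],st["wrist_force"])
s=manip.read_camera("scene");t=manip.read_camera("top")
u=proj(s,[st["ee_pos"]])[0].astype(int);x,y=u[0]-80,u[1]-90
a=cv2.resize(s["image"][y:y+120,x:x+160],(800,600),interpolation=cv2.INTER_CUBIC);save("appr.png",a);print(x,y)
```

```text
4.6833 [ 0.5774 -0.1631  0.0955] 1.5294488344386414 [ 0.0114  0.0043 -0.9999] [ 0.0987  0.6679  0.2322  1.6878 -0.198   0.8212  1.9493] 0.03055791385893906 [-0.7726  0.0405 -1.3574]
203 196
```

View pics/appr.png

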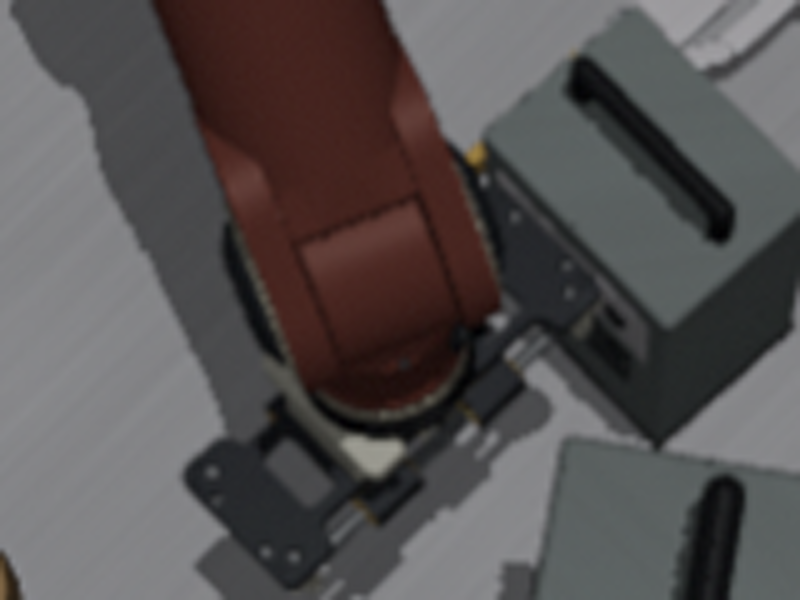

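The scene crop shows the gripper's end block at (545,230), about 15 mm short of the unit's near face (660,440)–(490,140), with fingers closed between the rails. The big unit at (690,520) is clear. Next: descend to 4 mm tip height.

Call:
drive_tool:
  gripper: [0,0,0,0,0,0]
  translation:
    - [0,-5,-25]
    - [0,-5,-45]
    - [0,-5,-60]
    - [0,-5,-72]
    - [0,-5,-74]
    - [0,-5,-74]
  twist: [0,0,0,0,0,0]

```text
clock: 5.28
ee_pos: [0.5823, -0.1722, 0.028]
eef_rot: [0.069, 3.139, -0.0]
wrist_force: [-0.7, 0.4, 1.4]
opening: 0.0001
grasp_force: 0.0
```

```bash
cat >> h.py <<'E'
def rep():
    st=manip.state();R=cv2.Rodrigues(np.array(st["eef_rot"]))[0]
    print(round(st["clock"],2),"pos",np.round(st["ee_pos"],4),"yaw",round(np.arctan2(R[1,1],R[0,1]),3),"z",np.round(R[:2,2],4),"F",np.round(st["wrist_force"],2),"M",np.round(st["ft_torque"],3),"op",round(st["opening"],4),"qv",np.abs(st["qvel"]).max().round(3))
    return st
E
python3 - <<'E'
from h import *
rep()
t=manip.read_camera("top");s=manip.read_camera("scene")
for p in(t,s):
  for n in("unit","unit_handle"): print(n,[(np.round(r["pixel"],1).tolist(),round(r["score"],2)) for r in manip.pinpoint(p,n)][:3])
save("t1_raw.png",t["image"]);save("s1_raw.png",s["image"])
E
```

```text
5.28 pos [ 0.5823 -0.1722  0.028 ] yaw 1.527 z [ 0.0018 -0.0003] F [-0.65  0.43  1.41] M [ 0.016 -0.003  0.013] op 0.0001 qv 0.016
unit [([390.2, 185.3], 0.73)]
unit_handle [([405.2, 137.5], 0.96), ([318.7, 228.4], 0.52)]
unit [([331.7, 256.3], 0.79)]
unit_handle [([338.7, 331.2], 0.84), ([333.3, 229.8], 0.59)]
```

Call:
drive_tool:
  gripper: [0,0,0,0,0,0,0]
  translation:
    - [0,4,-3]
    - [0,8,-3]
    - [0,11,-3]
    - [0,14,-3]
    - [0,16,-3]
    - [0,16,-3]
    - [0,16,-3]
  twist: [0,0,0,0,0,0,0]

```text
clock: 6.17
ee_pos: [0.5813, -0.1562, 0.0239]
eef_rot: [0.07, 3.141, -0.0]
wrist_force: [-0.4, 0.5, -0.2]
opening: 0.0003
grasp_force: 0.0
```

```bash
cat >> h.py <<'E'
from scipy.optimize import least_squares
U0=np.array([.589,-.008,0]);Y0=1.492;DO=np.array([.6071,.1108]);DY=1.516
def box(x,y,tx=0,ty=0,z=0,yaw=0):
    C=np.array([[a,b,h] for h in(.22,0) for a,b in((.0475,-.0625),(-.0475,-.0625),(-.0475,.0625),(.0475,.0625))])
    R=cv2.Rodrigues(np.array([tx,ty,0.]))[0]@cv2.Rodrigues(np.array([0,0,Y0+yaw]))[0]
    return C@R.T+U0+[x,y,z]
# corner order top: TL(far-x,+y) TR BR BL ; base same
TP={"t":{0:(360,92),1:(572,108),3:(335,363),2:(545,383),6:(541,458),7:(357,443)},"s":{0:(484,325),1:(333,458),3:(297,138),5:(322,575),4:(455,458)}}
OF={"t":(230,185),"s":(270,170)}
def track(verbose=0):
    res=[]
    for c,n in(("t","top"),("s","scene")):
        p=manip.read_camera(n);ref=cv2.imread(f"pics/{c}1_raw.png",0);cur=cv2.cvtColor(p["image"],cv2.COLOR_RGB2GRAY)
        ids=list(TP[c]);q=np.array([[(a+.5)/5-.5+o for a,o in zip(TP[c][i],OF[c])] for i in ids],np.float32)
        n1,ok,_=cv2.calcOpticalFlowPyrLK(ref,cur,q.reshape(-1,1,2),None,winSize=(13,13),maxLevel=3)
        n0,ok2,_=cv2.calcOpticalFlowPyrLK(cur,ref,n1,None,winSize=(13,13),maxLevel=3)
        for i,a,b,k,f in zip(ids,q,n1.reshape(-1,2),ok.ravel(),np.abs(n0.reshape(-1,2)-q).max(1)):
            if verbose: print(c,i,np.round(b-a,2),k,round(float(f),2))
            if k and f<.6: res.append((p,i,b-a))
    B0=box(0,0)
    def err(v):
        B=box(*v);return np.concatenate([(proj(p,B[i])-proj(p,B0[i]))[0]-d for p,i,d in res])
    r=least_squares(err,np.zeros(6),loss="soft_l1",f_scale=.5);v=r.x
    dx=np.array([np.cos(DY),np.sin(DY)]);dy=np.array([np.sin(DY),-np.cos(DY)])
    c=U0[:2]+v[:2];print(len(res),"unit d mm",np.round(v[[0,1,4]]*1e3,1),"tilt",np.round(v[2:4],3),"yaw",round(Y0+v[5]-DY,3),"in dock",np.round([(c-DO)@dx*1e3,(c-DO)@dy*1e3],1),"cost",round(r.cost,2))
E
python3 - <<'E'
from h import *
rep();track(1)
E
```

```text
6.17 pos [ 0.5813 -0.1562  0.0239] yaw 1.526 z [-0.     -0.0002] F [-0.42  0.49 -0.2 ] M [ 0.05  -0.034  0.017] op 0.0003 qv 0.007
t 0 [0.03 0.04] 1 0.0
t 1 [-0.04  0.02] 1 0.0
t 3 [-0.   -0.01] 1 0.0
t 2 [33.95 -4.59] 1 41.23
t 6 [-43.08 -19.45] 1 43.08
t 7 [-0.    0.01] 1 0.0
s 0 [-0.02  0.04] 1 0.0
s 1 [0.   0.03] 1 0.0
s 3 [-0.01  0.02] 1 0.0
s 5 [ 0.   -0.01] 1 0.0
s 4 [-0.01 -0.  ] 1 0.0
9 unit d mm [-0.   0.  -0.2] tilt [0. 0.] yaw -0.024 in dock [-119.6  -11.6] cost 0.0
```

Tracking works; no contact yet. Small steps now.

Call:
drive_tool:
  gripper: [0,0,0,0,0,0]
  translation:
    - [0,2,0]
    - [0,4,0]
    - [0,6,0]
    - [0,8,0]
    - [0,9,0]
    - [0,9,0]
  twist: [0,0,0,0,0,0]

```text
clock: 6.77
ee_pos: [0.5816, -0.1497, 0.0246]
eef_rot: [0.074, 3.139, -0.004]
wrist_force: [-0.7, -4.9, 2.0]
opening: 0.0007
grasp_force: 0.0
```

```bash
sed -i 's/dy=np.array(\[np.sin(DY),-np.cos(DY)\])/dy=np.array([-np.sin(DY),np.cos(DY)])/' h.py
python3 - <<'E'
from h import *
rep();track()
E
```

```text
6.77 pos [ 0.5816 -0.1497  0.0246] yaw 1.523 z [ 0.0016 -0.0029] F [-0.66 -4.92  2.02] M [-0.336 -0.064 -0.198] op 0.0007 qv 0.004
8 unit d mm [-0.   0.6  0.8] tilt [-0.013  0.001] yaw -0.024 in dock [-119.    11.6] cost 0.1
```

Contact came at about 5 N with the unit starting to lean 0.013 rad, so this is the end block touching high up, and it tips. I'm backing off. The block seems to sit much more than 84 mm above the fingertips, so raised so that it clears the unit's top, the backs of the open fingers could push lower down the face. I'll test the clearance.

Call:
drive_tool:
  gripper: [0,0,93,93,93,93,93,93]
  translation:
    - [0,-8,0]
    - [0,-20,0]
    - [0,-22,30]
    - [0,-22,60]
    - [0,-22,80]
    - [0,-22,82]
    - [0,-22,82]
    - [0,-22,82]
  twist: [0,0,0,0,0,0,0,0]

```text
clock: 7.53
ee_pos: [0.5804, -0.1689, 0.1047]
eef_rot: [-0.07, -3.139, -0.002]
wrist_force: [-0.3, 0.3, -0.2]
opening: 0.036
grasp_force: 0.0
```

Run:
```python
from h import *
st=rep();track()
R=cv2.Rodrigues(np.array(st["eef_rot"]))[0];p=np.array(st["ee_pos"])
s=manip.read_camera("scene");u=proj(s,[p+[0,.06,.1]])[0].astype(int);x,y=u[0]-60,u[1]-30
im=cv2.resize(s["image"][y:y+90,x:x+120],(800,600),interpolation=cv2.INTER_CUBIC);k=800/120
for z,col in((-.062,(255,0,0)),(-.115,(0,255,0)),(-.145,(0,255,255))):
    q=((proj(s,[p+R@np.array([a,.094,z]) for a in(-.0375,.0375)])-[x,y]+.5)*k).astype(int)
    cv2.line(im,tuple(map(int,q[0])),tuple(map(int,q[1])),col,1)
save("blk.png",im)
```

```text
7.53 pos [ 0.5804 -0.1689  0.1047] yaw 1.526 z [-0.0021  0.0012] F [-0.32  0.28 -0.24] M [-0.018 -0.011  0.002] op 0.036 qv 0.017
10 unit d mm [ 0.   0.  -0.2] tilt [-0. -0.] yaw -0.024 in dock [-119.6   11.6] cost 0.01
```

View pics/blk.png

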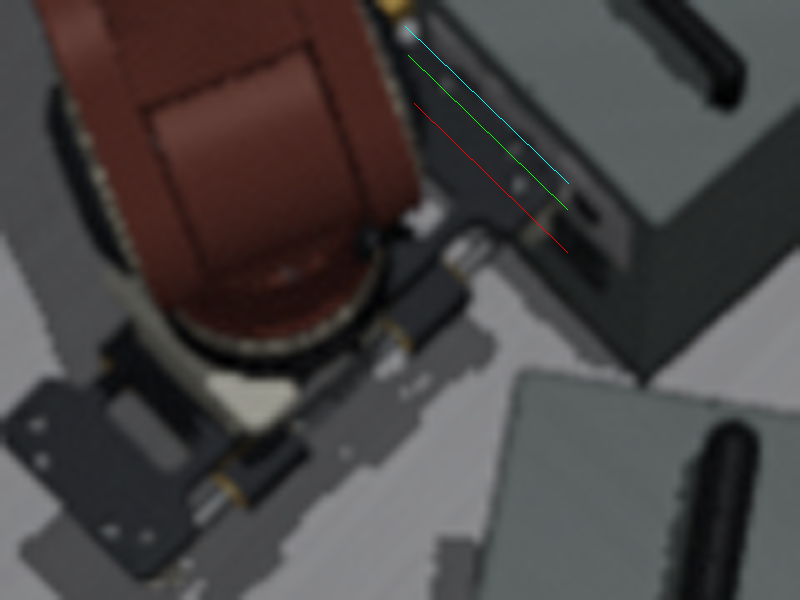

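Picture: the end block's front edge lies between the green and cyan lines (z about -0.12 to -0.14 in the tool frame), so the plate is about 140 mm above the fingertips, not 84. The unit is back upright. Gentle probe at this height.

Call:
drive_tool:
  gripper: [93,93,93,93,93,93,93,93]
  translation:
    - [0,6,0]
    - [0,12,0]
    - [0,16,0]
    - [0,19,0]
    - [0,22,0]
    - [0,25,0]
    - [0,25,0]
    - [0,25,0]
  twist: [0,0,0,0,0,0,0,0]

```text
clock: 8.35
ee_pos: [0.5812, -0.1447, 0.106]
eef_rot: [0.071, 3.141, -0.001]
wrist_force: [-0.6, -1.0, -0.0]
opening: 0.093
grasp_force: 0.0
```

Run:
```python
from h import *
rep();track()
```

```text
8.35 pos [ 0.5812 -0.1447  0.106 ] yaw 1.526 z [ 0.     -0.0004] F [-0.58 -1.01 -0.05] M [-0.161  0.009 -0.092] op 0.093 qv 0.005
8 unit d mm [ 0.  -0.  -0.1] tilt [ 0. -0.] yaw -0.024 in dock [-119.6   11.6] cost 0.0
```

Call:
drive_tool:
  gripper: [93,93,93,93]
  translation:
    - [0,2,0]
    - [0,4,0]
    - [0,4,0]
    - [0,4,0]
  twist: [0,0,0,0]

```text
clock: 8.78
ee_pos: [0.5816, -0.1414, 0.1063]
eef_rot: [0.072, 3.14, -0.002]
wrist_force: [-0.1, -4.3, 1.3]
opening: 0.0929
grasp_force: 0.0
```

Run:
```python
from h import *
rep();track()
```

```text
8.78 pos [ 0.5816 -0.1414  0.1063] yaw 1.525 z [ 0.0011 -0.0012] F [-0.1  -4.31  1.32] M [-0.381 -0.053 -0.139] op 0.0929 qv 0.003
8 unit d mm [-0.1  0.5  0.3] tilt [-0.011  0.001] yaw -0.022 in dock [-119.1   11.7] cost 0.06
```

The lower carriages also overhang (contact at about 190 mm height, small lean again), so a vertical tool can never push low. The tool needs to be tilted. A call starts from the pose last commanded, and an unreachable pose is only approached. So if the arm tilts at the edge of its reach, later calls may keep that tilt, and twist can turn it towards the dock. I'll retreat and try that in free air.

Call:
drive_tool:
  gripper: [93,93,93,93,93,93,93,93,93,93,93,93]
  translation:
    - [0,-20,0]
    - [0,-30,25]
    - [-10,-30,65]
    - [-20,-30,105]
    - [-40,-30,140]
    - [-60,-30,175]
    - [-80,-30,210]
    - [-100,-30,245]
    - [-110,-30,280]
    - [-110,-20,300]
    - [-110,0,300]
    - [-110,20,300]
  twist: [0,-0.12,-0.24,-0.36,-0.48,-0.6,-0.72,-0.84,-0.96,-1.08,-1.2,-1.32]

```text
clock: 9.88
ee_pos: [0.4714, -0.1189, 0.4071]
eef_rot: [1.987, 2.433, 0.005]
wrist_force: [0.9, -0.4, -0.4]
opening: 0.0925
grasp_force: 0.0
```

Call:
drive_tool:
  gripper: [93,93,93,93,93,93,93,93,93,93,93,93]
  translation:
    - [0,40,0]
    - [0,80,0]
    - [0,120,0]
    - [0,160,0]
    - [0,200,0]
    - [0,240,0]
    - [0,280,0]
    - [0,320,0]
    - [0,360,0]
    - [0,400,0]
    - [0,440,0]
    - [0,480,0]
  twist: [-0.12,-0.24,-0.26,-0.26,-0.26,-0.26,-0.26,-0.26,-0.26,-0.26,-0.26,-0.26]

```text
clock: 10.88
ee_pos: [0.469, 0.3631, 0.4052]
eef_rot: [-2.274, -2.163, 0.003]
wrist_force: [0.4, 0.5, -0.8]
opening: 0.0926
grasp_force: 0.0
```

Call:
drive_tool:
  gripper: [93,93,93,93,93,93,93,93,93,93,93,93]
  translation:
    - [-10,40,0]
    - [-20,80,0]
    - [-30,120,0]
    - [-40,160,0]
    - [-50,200,0]
    - [-55,240,0]
    - [-60,280,0]
    - [-60,320,0]
    - [-60,360,0]
    - [-60,400,0]
    - [-60,440,0]
    - [-60,480,0]
  twist: [0,0,0,0,0,0,0,0,0,0,0,0]

```text
clock: 11.88
ee_pos: [0.3781, 0.7156, 0.3645]
eef_rot: [-2.269, -2.158, -0.037]
wrist_force: [-0.2, -0.6, 0.2]
opening: 0.0929
grasp_force: 0.0
```

Run:
```python
from h import *
st=rep();print(np.round(st["joints"],3))
```

```text
11.88 pos [0.3781 0.7156 0.3645] yaw -0.05 z [0.0101 0.0238] F [-0.15 -0.63  0.24] M [-0.094  0.041  0.02 ] op 0.0929 qv 1.293
[-1.218  1.037  1.26   0.263 -1.137  1.983 -0.995]
```

It is at the edge of reach, with a slight tilt of 0.026 rad. I'll push further out for a few rows to see whether the tilt grows and stays.

Call:
drive_tool:
  gripper: [93,93,93,93,93,93]
  translation:
    - [0,40,0]
    - [0,80,0]
    - [0,120,0]
    - [0,160,0]
    - [0,200,0]
    - [0,240,0]
  twist: [0,0,0,0,0,0]

```text
clock: 12.38
ee_pos: [0.3259, 0.7456, 0.3533]
eef_rot: [-2.273, -2.152, -0.027]
wrist_force: [-0.3, 0.2, 0.5]
opening: 0.0929
grasp_force: 0.0
```

Run:
```python
from h import *
st=rep();print(np.round(st["joints"],3))
```

```text
12.38 pos [0.3259 0.7456 0.3533] yaw -0.055 z [0.0045 0.0207] F [-0.35  0.18  0.52] M [-0.104  0.061 -0.016] op 0.0929 qv 0.119
[-1.292  1.057  1.318  0.264 -1.197  1.982 -1.069]
```

Call:
drive_tool:
  gripper: [93,93,93,93,93,93,93]
  translation:
    - [10,-40,0]
    - [20,-80,0]
    - [30,-120,0]
    - [40,-160,0]
    - [50,-200,0]
    - [50,-200,0]
    - [50,-200,0]
  twist: [0,0,0,0,0,0,0]

```text
clock: 12.97
ee_pos: [0.3788, 0.5376, 0.3551]
eef_rot: [-2.286, -2.136, -0.027]
wrist_force: [0.5, -0.9, 0.6]
opening: 0.0931
grasp_force: 0.0
```

Run:
```python
from h import *
st=rep();print(np.round(st["joints"],3))
```

```text
12.97 pos [0.3788 0.5376 0.3551] yaw -0.068 z [0.0036 0.021 ] F [ 0.47 -0.94  0.61] M [-0.132  0.068  0.01 ] op 0.0931 qv 0.142
[-1.508  0.789  1.305  1.157 -0.778  1.672 -0.483]
```

The tilt persists after coming back, so it can be ratcheted. With joint 6 at its upper limit (1.98), the direction that really forces an outward tilt is upward. Commanding straight up.

Call:
drive_tool:
  gripper: [93,93,93,93,93,93,93,93,93,93]
  translation:
    - [0,0,41]
    - [0,0,82]
    - [0,0,123]
    - [0,0,164]
    - [0,0,205]
    - [0,0,246]
    - [0,0,287]
    - [0,0,328]
    - [0,0,369]
    - [0,0,410]
  twist: [0,0,0,0,0,0,0,0,0,0]

```text
clock: 13.8
ee_pos: [0.3633, 0.5285, 0.5515]
eef_rot: [-2.263, -2.148, -0.069]
wrist_force: [-0.3, -0.2, 0.7]
opening: 0.0933
grasp_force: 0.0
```

Run:
```python
from h import *
st=rep();print(np.round(st["joints"],3))
```

```text
13.8 pos [0.3633 0.5285 0.5515] yaw -0.052 z [0.0179 0.0454] F [-0.27 -0.22  0.74] M [-0.105  0.075 -0.048] op 0.0933 qv 0.481
[-1.027  0.559  0.095  0.555 -0.068  1.982 -1.029]
```

Tilt grew to 0.049 rad. Next test is a larger command in few rows, to see what sets the gain.

Call:
drive_tool:
  gripper: [93,93,93]
  translation:
    - [0,1000,3000]
    - [0,1000,3000]
    - [0,1000,3000]
  twist: [0,0,0]

```text
clock: 14.05
ee_pos: [0.3364, 0.5267, 0.5802]
eef_rot: [-2.259, -2.139, -0.133]
wrist_force: [0.1, 0.0, -0.0]
opening: 0.0931
grasp_force: 0.0
```

Run:
```python
from h import *
st=rep();print(np.round(st["joints"],3))
```

```text
14.05 pos [0.3364 0.5267 0.5802] yaw -0.056 z [0.043 0.079] F [ 0.09  0.01 -0.04] M [-0.122  0.131 -0.025] op 0.0931 qv 0.189
[-1.075  0.51   0.12   0.562 -0.073  1.982 -1.06 ]
```

Gain is about 0.04 rad per short call, and tilt points along the arm's azimuth. Swing to azimuth ~90° so it lines up with the tool's x, then ratchet.

Call:
drive_tool:
  gripper: [93,93,93,93,93,93,93,93,93]
  translation:
    - [-40,8,-10]
    - [-80,16,-20]
    - [-120,24,-30]
    - [-160,32,-30]
    - [-200,40,-30]
    - [-240,45,-30]
    - [-280,48,-30]
    - [-320,50,-30]
    - [-345,50,-30]
  twist: [0,0,0,0,0,0,0,0,0]

```text
clock: 14.8
ee_pos: [-0.0137, 0.5766, 0.5467]
eef_rot: [-2.253, -2.148, -0.123]
wrist_force: [-0.3, -0.1, -0.0]
opening: 0.0927
grasp_force: 0.0
```

Call:
drive_tool:
  gripper: [93,93,93]
  translation:
    - [0,1000,3000]
    - [0,1000,3000]
    - [0,1000,3000]
  twist: [0,0,0]

```text
clock: 15.05
ee_pos: [-0.0061, 0.5939, 0.6065]
eef_rot: [-2.241, -2.121, -0.173]
wrist_force: [0.9, -0.3, 0.4]
opening: 0.0929
grasp_force: 0.0
```

Call:
drive_tool:
  gripper: [93,93,93]
  translation:
    - [0,1000,3000]
    - [0,1000,3000]
    - [0,1000,3000]
  twist: [0,0,0]

```text
clock: 15.3
ee_pos: [-0.0028, 0.5898, 0.6272]
eef_rot: [-2.212, -2.099, -0.213]
wrist_force: [-0.0, -0.1, 0.3]
opening: 0.0929
grasp_force: 0.0
```

Run:
```python
from h import *
st=rep();print(np.round(st["joints"],3))
```

```text
15.3 pos [-0.0028  0.5898  0.6272] yaw -0.055 z [0.0428 0.1569] F [-0.   -0.11  0.3 ] M [-0.257  0.087  0.031] op 0.0929 qv 0.051
[-1.734  0.421  0.238  0.588 -0.067  1.982 -1.608]
```

Call:
drive_tool:
  gripper: [93,93,93]
  translation:
    - [0,1000,3000]
    - [0,1000,3000]
    - [0,1000,3000]
  twist: [0,0,0]

```text
clock: 15.55
ee_pos: [0.0005, 0.5894, 0.6451]
eef_rot: [-2.188, -2.077, -0.255]
wrist_force: [0.3, -0.6, -0.3]
opening: 0.0931
grasp_force: 0.0
```

Call:
drive_tool:
  gripper: [93,93,93]
  translation:
    - [0,1000,3000]
    - [0,1000,3000]
    - [0,1000,3000]
  twist: [0,0,0]

```text
clock: 15.8
ee_pos: [0.0032, 0.5898, 0.6626]
eef_rot: [-2.163, -2.055, -0.298]
wrist_force: [0.2, 0.3, 0.0]
opening: 0.093
grasp_force: 0.0
```

Call:
drive_tool:
  gripper: [93,93,93]
  translation:
    - [0,1000,3000]
    - [0,1000,3000]
    - [0,1000,3000]
  twist: [0,0,0]

```text
clock: 16.05
ee_pos: [0.0056, 0.5906, 0.6797]
eef_rot: [-2.137, -2.033, -0.339]
wrist_force: [-0.0, -1.2, -0.7]
opening: 0.0931
grasp_force: 0.0
```

Call:
drive_tool:
  gripper: [93,93,93]
  translation:
    - [0,1000,3000]
    - [0,1000,3000]
    - [0,1000,3000]
  twist: [0,0,0]

```text
clock: 16.3
ee_pos: [0.0077, 0.5915, 0.6964]
eef_rot: [-2.112, -2.01, -0.379]
wrist_force: [-0.1, 0.2, -0.4]
opening: 0.093
grasp_force: 0.0
```

Run:
```python
from h import *
st=rep();print(np.round(st["joints"],3))
```

```text
16.3 pos [0.0077 0.5915 0.6964] yaw -0.055 z [0.0466 0.3181] F [-0.12  0.24 -0.38] M [-0.404  0.167  0.015] op 0.093 qv 0.026
[-1.719  0.392  0.263  0.451 -0.085  1.982 -1.588]
```

Call:
drive_tool:
  gripper: [93,93,93]
  translation:
    - [0,1000,3000]
    - [0,1000,3000]
    - [0,1000,3000]
  twist: [0,0,0]

```text
clock: 16.55
ee_pos: [0.0097, 0.5925, 0.7127]
eef_rot: [-2.087, -1.987, -0.418]
wrist_force: [0.1, -0.5, 0.1]
opening: 0.093
grasp_force: 0.0
```

Call:
drive_tool:
  gripper: [93,93,93]
  translation:
    - [0,1000,3000]
    - [0,1000,3000]
    - [0,1000,3000]
  twist: [0,0,0]

```text
clock: 16.8
ee_pos: [0.0114, 0.5934, 0.7287]
eef_rot: [-2.062, -1.965, -0.456]
wrist_force: [0.9, -0.5, -0.2]
opening: 0.093
grasp_force: 0.0
```

Call:
drive_tool:
  gripper: [93,93,93]
  translation:
    - [0,1000,3000]
    - [0,1000,3000]
    - [0,1000,3000]
  twist: [0,0,0]

```text
clock: 17.05
ee_pos: [0.0129, 0.5942, 0.7443]
eef_rot: [-2.037, -1.942, -0.493]
wrist_force: [-0.4, -0.2, -0.4]
opening: 0.0928
grasp_force: 0.0
```

Call:
drive_tool:
  gripper: [93,93,93,93,93,93,93,93,93,93,93,93]
  translation:
    - [30,-15,-20]
    - [60,-30,-40]
    - [95,-45,-55]
    - [130,-60,-70]
    - [165,-75,-85]
    - [200,-90,-100]
    - [235,-105,-115]
    - [270,-125,-130]
    - [300,-150,-145]
    - [330,-175,-160]
    - [360,-200,-175]
    - [390,-225,-185]
  twist: [0,0,0,0,0,0,0,0,0,0,0,0]

```text
clock: 18.05
ee_pos: [0.3976, 0.3721, 0.5592]
eef_rot: [-2.036, -1.943, -0.489]
wrist_force: [-0.3, 1.4, -0.1]
opening: 0.0928
grasp_force: 0.0
```

Run:
```python
from h import *
st=rep();print(np.round(st["joints"],3))
```

```text
18.05 pos [0.3976 0.3721 0.5592] yaw -0.053 z [0.0476 0.4288] F [-0.35  1.4  -0.1 ] M [-0.43   0.115 -0.022] op 0.0928 qv 1.263
[-1.023  0.15   0.552  1.274 -0.445  1.482 -0.551]
```

Tilt is now 0.446 rad (25.6°), leading towards +y, with the closing line along the unit's face. That is enough for the fingertips to lead the body by about 9 mm. I'll carry it over to the push side, keeping x at or below 0.563 to clear the big unit.

Call:
drive_tool:
  gripper: [32,32,32,32,32,32,32,32,32,32,32,32]
  translation:
    - [4,-35,-3]
    - [8,-70,-6]
    - [12,-105,-9]
    - [16,-140,-12]
    - [20,-175,-15]
    - [24,-210,-18]
    - [28,-245,-21]
    - [32,-280,-24]
    - [36,-315,-27]
    - [40,-350,-30]
    - [45,-385,-33]
    - [50,-420,-36]
  twist: [0,0,0,0,0,0,0,0,0,0,0,0]

```text
clock: 19.05
ee_pos: [0.4468, -0.0474, 0.5246]
eef_rot: [-2.035, -1.942, -0.493]
wrist_force: [0.4, -0.6, 0.1]
opening: 0.0318
grasp_force: 0.0
```

Call:
drive_tool:
  gripper: [32,32,32,32,32,32,32,32,32,32,32]
  translation:
    - [20,-35,0]
    - [45,-65,0]
    - [75,-80,-15]
    - [95,-80,-45]
    - [105,-80,-85]
    - [108,-80,-125]
    - [108,-80,-165]
    - [108,-80,-205]
    - [108,-80,-245]
    - [108,-80,-245]
    - [108,-80,-245]
  twist: [0,0,0,0,0,0,0,0,0,0,0]

```text
clock: 19.97
ee_pos: [0.5547, -0.1248, 0.2789]
eef_rot: [-2.034, -1.939, -0.49]
wrist_force: [0.5, 0.1, 1.4]
opening: 0.0318
grasp_force: 0.0
```

Run:
```python
from h import *
st=rep();print(np.round(st["joints"],3));track()
t=manip.read_camera("top");save("now_top.png",cv2.resize(t["image"][130:310,250:490],(800,600),interpolation=cv2.INTER_CUBIC))
```

```text
19.97 pos [ 0.5547 -0.1248  0.2789] yaw -0.054 z [0.0461 0.4321] F [0.49 0.14 1.36] M [-0.443  0.081 -0.01 ] op 0.0318 qv 0.104
[-0.022  0.599  0.785  1.516 -0.772  1.523  0.854]
8 unit d mm [ 0.2 -0.2 -0.4] tilt [ 0.001 -0.002] yaw -0.023 in dock [-119.8   11.3] cost 0.33
```

Call:
drive_tool:
  gripper: [32,32,32,32,32,32,32,32,32]
  translation:
    - [2,0,-38]
    - [4,0,-76]
    - [5,0,-114]
    - [5,0,-152]
    - [5,0,-190]
    - [5,0,-220]
    - [5,0,-240]
    - [5,0,-243]
    - [5,0,-243]
  twist: [0,0,0,0,0,0,0,0,0]

```text
clock: 20.87
ee_pos: [0.5616, -0.1267, 0.0378]
eef_rot: [-2.037, -1.944, -0.494]
wrist_force: [0.0, -0.3, 0.6]
opening: 0.0323
grasp_force: 0.0
```

Run:
```python
from h import *
st=rep();print(np.round(st["joints"],3));track()
```

```text
20.87 pos [ 0.5616 -0.1267  0.0378] yaw -0.054 z [0.0515 0.4291] F [ 0.03 -0.33  0.62] M [-0.452  0.146  0.041] op 0.0323 qv 0.041
[ 0.057  0.884  0.643  1.742 -1.007  1.157  1.186]
7 unit d mm [-0.3  0.2 -0.4] tilt [0.002 0.002] yaw -0.025 in dock [-119.4   11.9] cost 0.18
```

Call:
drive_tool:
  gripper: [32,32,32,32,32,32,32,32,32,32,32]
  translation:
    - [0,15,0]
    - [0,30,0]
    - [0,42,0]
    - [0,48,0]
    - [0,51,0]
    - [0,54,0]
    - [0,57,0]
    - [0,60,0]
    - [0,63,0]
    - [0,65,0]
    - [0,65,0]
  twist: [0,0,0,0,0,0,0,0,0,0,0]

```text
clock: 21.88
ee_pos: [0.5604, -0.0606, 0.0369]
eef_rot: [-2.036, -1.943, -0.492]
wrist_force: [-0.3, 0.3, 0.2]
opening: 0.032
grasp_force: 0.0
```

Run:
```python
from h import *
st=rep();print(np.round(st["joints"],3));track(1)
```

```text
21.88 pos [ 0.5604 -0.0606  0.0369] yaw -0.054 z [0.0498 0.4299] F [-0.31  0.31  0.24] M [-0.504  0.124  0.018] op 0.032 qv 0.006
[-0.048  0.854  0.627  1.822 -1.054  1.092  1.151]
t 0 [0.28 0.29] 1 0.03
t 1 [-0.22  0.29] 1 0.02
t 3 [-28.16   4.01] 1 4.34
t 2 [-9.55  0.25] 1 254.07
t 6 [-99.4   23.58] 1 51.38
t 7 [-14.08 154.95] 1 104.97
s 0 [-0.06  0.13] 1 0.0
s 1 [0.03 0.08] 1 0.0
s 3 [-0.04  0.07] 1 0.0
s 5 [-0.   -0.03] 1 0.0
s 4 [-0.03 -0.02] 1 0.0
7 unit d mm [-0.3  0.4 -1.5] tilt [0.001 0.   ] yaw -0.024 in dock [-119.3   11.9] cost 0.06
```

Call:
drive_tool:
  gripper: [32,32,32,32,32,32,32]
  translation:
    - [0,2,0]
    - [0,4,0]
    - [0,6,0]
    - [0,8,0]
    - [0,10,0]
    - [0,12,0]
    - [0,12,0]
  twist: [0,0,0,0,0,0,0]

```text
clock: 22.57
ee_pos: [0.5606, -0.0555, 0.0368]
eef_rot: [-2.05, -1.946, -0.485]
wrist_force: [-2.0, -8.7, 1.8]
opening: 0.0318
grasp_force: 4.2
```

Run:
```python
from h import *
st=rep();track()
```

```text
22.57 pos [ 0.5606 -0.0555  0.0368] yaw -0.059 z [0.0539 0.4189] F [-1.97 -8.74  1.78] M [-2.116  0.345 -0.107] op 0.0318 qv 0.007
7 unit d mm [-0.3  0.5 -1.5] tilt [0.001 0.   ] yaw -0.024 in dock [-119.2   11.9] cost 0.04
```

Fingertip contact is low on the face: 8.7 N, no lean and not sliding yet. Continue.

Call:
drive_tool:
  gripper: [32,32,32,32,32,32]
  translation:
    - [0,2,0]
    - [0,4,0]
    - [0,6,0]
    - [0,8,0]
    - [0,10,0]
    - [0,10,0]
  twist: [0,0,0,0,0,0]

```text
clock: 23.17
ee_pos: [0.561, -0.0457, 0.0368]
eef_rot: [-2.05, -1.946, -0.486]
wrist_force: [-1.1, -8.9, 1.9]
opening: 0.032
grasp_force: 4.3
```

Run:
```python
from h import *
st=rep();track()
```

```text
23.17 pos [ 0.561  -0.0457  0.0368] yaw -0.06 z [0.0545 0.4188] F [-1.11 -8.85  1.86] M [-2.082  0.272 -0.196] op 0.032 qv 0.004
5 unit d mm [ 1.   9.9 -0.2] tilt [0.001 0.   ] yaw -0.036 in dock [-109.6   11.1] cost 0.07
```

It slides upright (+9.9 mm, tilt 0.001). I'll widen the fingers to steady the yaw and push on.

Call:
drive_tool:
  gripper: [60,60,60,60,60,60,60,60,60,60]
  translation:
    - [0,-4,0]
    - [0,-8,0]
    - [0,-8,0]
    - [0,-4,0]
    - [0,2,0]
    - [0,8,0]
    - [1,14,0]
    - [2,20,0]
    - [2,26,0]
    - [2,26,0]
  twist: [0,0,0,0,0,0,0,0,0,0]

```text
clock: 24.1
ee_pos: [0.5631, -0.0161, 0.0365]
eef_rot: [-2.045, -1.945, -0.488]
wrist_force: [0.5, -7.3, -0.9]
opening: 0.0598
grasp_force: 3.3
```

Run:
```python
from h import *
st=rep();track(1)
```

```text
24.1 pos [ 0.5631 -0.0161  0.0365] yaw -0.057 z [0.0528 0.4228] F [ 0.54 -7.34 -0.92] M [-1.963  0.176 -0.33 ] op 0.0598 qv 0.008
t 0 [-17.89  -2.47] 1 0.32
t 1 [ 60.87 -77.55] 1 63.9
t 3 [-51.98  11.47] 1 52.85
t 2 [-7.42 -9.73] 1 27.05
t 6 [-139.02   51.51] 1 246.89
t 7 [-52.71  55.69] 1 219.38
s 0 [ 13.88 -10.94] 1 5.83
s 1 [ 14.71 -10.83] 1 0.04
s 3 [13.96 -9.51] 1 0.17
s 5 [-10.85   0.39] 1 0.13
s 4 [12.44 -9.97] 1 0.0
5 unit d mm [ 6.7 36.3 -2.4] tilt [-0.018 -0.   ] yaw -0.022 in dock [-83.    6.9] cost 16.36
```

```bash
cat >> h.py <<'E'
_old=least_squares
def least_squares(f,x0,**k):
    g=lambda u:f(np.array([u[0],u[1],0,0,0,u[2]]))
    a=_old(g,[0,.03,0],loss="cauchy",f_scale=.3).x
    e=g(a).reshape(-1,2);keep=np.repeat(np.abs(e).max(1)<3,2)
    v0=np.array([a[0],a[1],0,0,0,a[2]]);print("xyyaw",np.round(a*1e3,1),"res",np.round(np.abs(e).max(1),1))
    reg=np.array([0,0,3,3,100,0.]) # mild prior on tilt, lift
    return _old(lambda v:np.concatenate([f(v)[keep],reg*v]),v0)
E
python3 - <<'E'
from h import *
track()
s=manip.read_camera("scene");print([(np.round(r["pixel"],1).tolist(),round(r["score"],2)) for r in manip.pinpoint(s,"unit_handle")][:3])
E
```

```text
xyyaw [ 7.1 39.9  4.5] res [ 0.7  0.1  0.4 23.5  0.7]
5 unit d mm [ 5.9 42.2 -2.8] tilt [0.009 0.003] yaw -0.02 in dock [-77.1   8. ] cost 0.18
[([337.0, 330.8], 0.75), ([348.9, 216.0], 0.56)]
```

Call:
drive_tool:
  gripper: [60,60,60,60,60,60,60,60,60,60,60,60]
  translation:
    - [0,-10,0]
    - [7,-10,0]
    - [14,-10,0]
    - [14,-4,0]
    - [14,2,0]
    - [15,9,0]
    - [16,16,0]
    - [17,23,0]
    - [18,30,0]
    - [20,37,0]
    - [21,43,0]
    - [21,43,0]
  twist: [0,0,0,0,0,0,0,0,0,0,0,0]

```text
clock: 25.4
ee_pos: [0.5844, 0.0263, 0.0369]
eef_rot: [-2.045, -1.947, -0.489]
wrist_force: [0.1, -7.2, 1.8]
opening: 0.0597
grasp_force: 3.5
```

Run:
```python
from h import *
st=rep();track(1)
```

```text
25.4 pos [0.5844 0.0263 0.0369] yaw -0.057 z [0.0535 0.4221] F [ 0.15 -7.24  1.81] M [-1.761  0.169 -0.137] op 0.0597 qv 0.007
t 0 [-37.18  -4.74] 1 18.25
t 1 [ 2.93 -2.75] 1 20.04
t 3 [-69.62   8.62] 1 49.88
t 2 [-86.66  -0.65] 1 8.3
t 6 [-151.47   41.54] 1 420.26
t 7 [-69.59  58.81] 1 219.35
s 0 [ 29.46 -22.22] 1 0.4
s 1 [ 29.54 -23.06] 1 0.04
s 3 [ 28.92 -21.28] 1 1.0
s 5 [ 6.1  -5.39] 1 0.47
s 4 [ 25.11 -20.54] 1 0.07
xyyaw [-18.1 -31.8 736.5] res [50.3 22.5  0.1 43.1]
4 unit d mm [-18. -32.   0.] tilt [ 0. -0.] yaw 0.713 in dock [-152.5   27.8] cost 0.0
```

```bash
sed -i 's/f<.6: res/f<1.2 and (c,i) in (("t",0),("s",0),("s",1),("s",3),("s",4)): res/; s/_old(g,\[0,.03,0\]/_old(g,[.01,manip.state()["ee_pos"][1]+.0557,0]/' h.py
python3 - <<'E'
from h import *
track()
E
```

```text
xyyaw [13.  84.3 -4.2] res [0.6 0.2 0.1 1. ]
4 unit d mm [11.4 86.3  0.2] tilt [0.009 0.008] yaw -0.027 in dock [-32.8   4.9] cost 0.21
```

About 35 mm to go, 5 mm aside, upright. I'll slow towards the stop.

Call:
drive_tool:
  gripper: [60,60,60,60,60,60,60,60,60,60]
  translation:
    - [1,5,0]
    - [1,10,0]
    - [2,14,0]
    - [2,18,0]
    - [3,21,0]
    - [3,24,0]
    - [4,27,0]
    - [4,29,0]
    - [4,30,0]
    - [4,30,0]
  twist: [0,0,0,0,0,0,0,0,0,0]

```text
clock: 26.43
ee_pos: [0.5884, 0.0538, 0.0369]
eef_rot: [-2.049, -1.946, -0.487]
wrist_force: [-0.9, -9.9, 3.1]
opening: 0.0603
grasp_force: 4.7
```

Run:
```python
from h import *
st=rep();track()
```

```text
26.43 pos [0.5884 0.0538 0.0369] yaw -0.059 z [0.0549 0.4193] F [-0.92 -9.87  3.07] M [-2.151  0.19  -0.171] op 0.0603 qv 0.005
xyyaw [ 15.5 109.4  22.9] res [0.7 0.1 0.1 4.7]
4 unit d mm [21.5 99.7  0.4] tilt [-0.038 -0.026] yaw 0.006 in dock [-18.9  -4.4] cost 0.11
```

Call:
drive_tool:
  gripper: [60,60,60,60,60,60,60,60]
  translation:
    - [0,2,0]
    - [0,4,0]
    - [0,6,0]
    - [0,8,0]
    - [0,9,0]
    - [0,10,0]
    - [0,11,0]
    - [0,11,0]
  twist: [0,0,0,0,0,0,0,0]

```text
clock: 27.2
ee_pos: [0.589, 0.0644, 0.0369]
eef_rot: [-2.051, -1.946, -0.488]
wrist_force: [-0.5, -8.8, 1.7]
opening: 0.0601
grasp_force: 4.9
```

Run:
```python
from h import *
st=rep();track()
```

```text
27.2 pos [0.589  0.0644 0.0369] yaw -0.06 z [0.0561 0.4188] F [-0.46 -8.79  1.7 ] M [-2.215  0.086 -0.213] op 0.0601 qv 0.002
xyyaw [ 16.2 120.4  16.8] res [0.2 0.1 0.1 2.6]
4 unit d mm [ 17.9 128.3  -0.5] tilt [ 0.036 -0.009] yaw -0.01 in dock [9.5 0.7] cost 0.13
```

Call:
drive_tool:
  gripper: [60,60,60,60,60,60]
  translation:
    - [0,2,0]
    - [0,3,0]
    - [0,4,0]
    - [0,5,0]
    - [0,6,0]
    - [0,6,0]
  twist: [0,0,0,0,0,0]

```text
clock: 27.8
ee_pos: [0.5892, 0.0652, 0.0368]
eef_rot: [-2.06, -1.949, -0.483]
wrist_force: [-2.5, -15.4, 5.9]
opening: 0.0602
grasp_force: 8.0
```

Run:
```python
from h import *
st=rep();track()
```

```text
27.8 pos [0.5892 0.0652 0.0368] yaw -0.063 z [0.0587 0.4115] F [ -2.52 -15.43   5.86] M [-3.251  0.442 -0.092] op 0.0602 qv 0.004
xyyaw [ 16.2 121.6  12.9] res [0.  0.2 0.1 1.8 2.3]
5 unit d mm [ 16.6 131.2  -3.4] tilt [ 0.033 -0.002] yaw -0.033 in dock [12.3  2.2] cost 0.56
```

The force rose to 15 N and motion stopped: the unit is against the end stop. Back off, rise over the keeper bar to its robot side, and close the fingers.

Call:
drive_tool:
  gripper: [60,60,60,0,0,0,0,0,0,0,0,0]
  translation:
    - [0,-12,0]
    - [0,-30,0]
    - [0,-45,25]
    - [0,-60,55]
    - [-25,-75,75]
    - [-55,-90,75]
    - [-90,-105,75]
    - [-120,-120,75]
    - [-145,-135,75]
    - [-152,-140,75]
    - [-152,-140,75]
    - [-152,-140,75]
  twist: [0,0,0,0,0,0,0,0,0,0,0,0]

```text
clock: 28.9
ee_pos: [0.4365, -0.0618, 0.1122]
eef_rot: [-2.034, -1.943, -0.495]
wrist_force: [-0.1, -0.1, 0.5]
opening: 0.0047
grasp_force: 0.0
```

Run:
```python
from h import *
st=rep();print(np.round(st["joints"],2));track()
t=manip.read_camera("top");s=manip.read_camera("scene")
for p in(t,s): print({n:[(np.round(r["pixel"],1).tolist(),round(r["score"],2)) for r in manip.pinpoint(p,n)][:2] for n in("unit","unit_handle","keeper_tip","keeper_pivot")})
a=cv2.resize(t["image"][175:325,225:375],(400,400),interpolation=cv2.INTER_CUBIC);b=cv2.resize(s["image"][150:300,270:420],(400,400),interpolation=cv2.INTER_CUBIC)
save("home.png",np.hstack([a,b]))
```

```text
28.9 pos [ 0.4365 -0.0618  0.1122] yaw -0.053 z [0.0505 0.4312] F [-0.09 -0.14  0.51] M [-0.41   0.056  0.007] op 0.0047 qv 0.024
[-0.06  0.62  0.71  2.09 -0.94  1.07  1.24]
xyyaw [ 15.7 121.9   7.6] res [0.  2.4]
2 unit d mm [101.9 249.6  -0. ] tilt [ 0.035 -0.009] yaw -2.41 in dock [135.2 -76.5] cost 0.01
{'unit': [([272.8, 244.0], 0.81), ([387.8, 186.1], 0.58)], 'unit_handle': [([404.8, 140.6], 0.88), ([292.0, 284.2], 0.63)], 'keeper_tip': [([346.5, 294.1], 0.69)], 'keeper_pivot': [([292.0, 288.4], 0.51)]}
{'unit': [([365.7, 227.1], 0.83)], 'unit_handle': [([373.2, 194.3], 0.66), ([341.7, 332.5], 0.66)], 'keeper_tip': [([281.4, 242.5], 0.86)], 'keeper_pivot': [([321.8, 207.7], 0.51)]}
```

View pics/home.png

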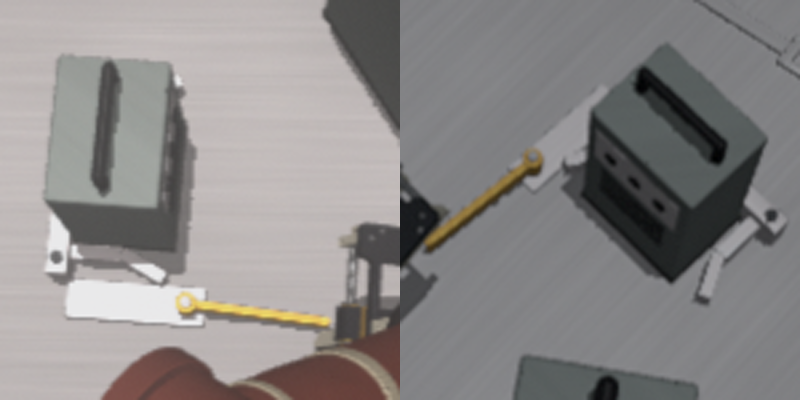

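The picture shows the unit standing upright in the dock (left-crop top corners (58,55), (172,62), (45,200), (167,208)). The keeper is still open, from (185,302) to (328,322). I'll check the home pose and compute the keeper sweep.

Run:
```python
from h import *
np.set_printoptions(precision=4,suppress=True)
t=manip.read_camera("top");s=manip.read_camera("scene")
T=lambda x,y:((x+.5)*.375-.5+225,(y+.5)*.375-.5+175)
S=lambda x,y:((x-400+.5)*.375-.5+270,(y+.5)*.375-.5+150)
dx=np.array([np.cos(DY),np.sin(DY)]);dy=np.array([-dx[1],dx[0]])
L=lambda p:np.round([(p[:2]-DO)@dx*1e3,(p[:2]-DO)@dy*1e3],1)
q=[atz(t,T(*c),.22) for c in((58,55),(172,62),(45,200),(167,208))];c=sum(q)/4
u=q[0]+q[2]-q[1]-q[3];print("top: in dock",L(c),"yaw",np.arctan2(u[1],u[0])-DY)
q=[atz(s,S(*c),.22) for c in((768,138),(692,208),(672,43),(592,112))];c=sum(q)/4;print("scene: in dock",L(c),np.round(c,3))
P=atz(t,T(185,302),.044);tip=atz(t,T(328,322),.036);print("P",P,L(P),"tip",tip,"ang",np.degrees(np.arctan2(*(tip-P)[1::-1])))
st=manip.state();p=np.array(st["ee_pos"])
P=DO+dx*-.064+dy*.117;print("P model",P)
for ph in(-110,-100,-90,-80,-70,-60,-50,-40,-30,-20,-10,-3,0,3):
    a=np.radians(ph);n=np.array([np.sin(a),-np.cos(a)]);rho=.112
    X=P+rho*np.array([np.cos(a),np.sin(a)])+n*(.004+.0175*abs(n[0])+.007*abs(n[1]))-np.array([.0012,.0095])
    print(ph,np.round((X-p[:2])*1e3),np.round(X,3))
```

```text
top: in dock [-3.   2.9] yaw -0.0012860031211601175
scene: in dock [ 2.  -2.5] [0.61  0.113 0.22 ]
P [0.4849 0.0541 0.044 ] [-63.3 118.9] tip [ 0.4689 -0.0768  0.036 ] ang -96.95419006942866
P model [0.4868 0.0533]
-110 [-10.   9.] [ 0.426 -0.054]
-100 [9. 1.] [ 0.444 -0.063]
-90 [29. -5.] [ 0.464 -0.068]
-80 [47. -7.] [ 0.483 -0.07 ]
-70 [67. -6.] [ 0.502 -0.069]
-60 [87. -1.] [ 0.522 -0.065]
-50 [105.   7.] [ 0.541 -0.056]
-40 [123.  19.] [ 0.558 -0.044]
-30 [138.  35.] [ 0.573 -0.028]
-20 [150.  53.] [ 0.585 -0.01 ]
-10 [158.  74.] [0.593 0.011]
-3 [161.  89.] [0.597 0.026]
0 [162.  96.] [0.598 0.033]
3 [163. 101.] [0.598 0.038]
```

The unit is home: about (0, 0) mm by both views, yaw ~0. Descend beside the bar and sweep it closed.

Call:
drive_tool:
  gripper: [0,0,0,0,0]
  translation:
    - [-2,0,-30]
    - [-2,0,-55]
    - [-2,0,-72]
    - [-2,0,-75]
    - [-2,0,-75]
  twist: [0,0,0,0,0]

```text
clock: 30.02
ee_pos: [0.4329, -0.0629, 0.0363]
eef_rot: [-2.036, -1.941, -0.491]
wrist_force: [0.3, -0.8, 0.1]
opening: 0.0003
grasp_force: 0.0
```

Call:
drive_tool:
  gripper: [0,0,0,0,0,0,0,0,0,0,0,0]
  translation:
    - [14,-2,0]
    - [30,-5,0]
    - [49,-7,0]
    - [69,-6,0]
    - [89,-1,0]
    - [107,7,0]
    - [125,19,0]
    - [140,35,0]
    - [152,53,0]
    - [158,65,0]
    - [161,75,0]
    - [161,75,0]
  twist: [0,0,0,0,0,0,0,0,0,0,0,0]

```text
clock: 31.02
ee_pos: [0.5945, 0.015, 0.0377]
eef_rot: [-2.031, -1.945, -0.494]
wrist_force: [0.8, 1.2, -0.4]
opening: 0.0007
grasp_force: 0.0
```

Run:
```python
from h import *
rep();s=manip.read_camera("scene");t=manip.read_camera("top")
for p in(s,t):
  for n in("keeper_tip","keeper_pivot"):
    for r in manip.pinpoint(p,n)[:2]: print(n,np.round(r["pixel"],1),round(r["score"],2),np.round(atz(p,r["pixel"],.024),4))
```

```text
31.02 pos [0.5945 0.015  0.0377] yaw -0.05 z [0.0488 0.4316] F [ 0.84  1.15 -0.39] M [-0.429  0.123  0.019] op 0.0007 qv 0.034
keeper_pivot [320.2 208.9] 0.48 [0.4876 0.061  0.024 ]
keeper_pivot [186.7 314.6] 0.45 [ 0.4344 -0.3671  0.024 ]
keeper_tip [346.4 296.3] 0.48 [ 0.4681 -0.074   0.024 ]
```

Run:
```python
from h import *
for n in("top","scene"):
    p=manip.read_camera(n);h=cv2.cvtColor(p["image"],cv2.COLOR_RGB2HSV)
    m=cv2.inRange(h,(12,110,60),(32,255,255));k,_,st,c=cv2.connectedComponentsWithStats(m)
    print(n,[(st[i].tolist()) for i in range(1,k) if st[i,4]>12])
    P=np.array([.4868,.0533])
    for th in(1.6,.2,.1,0):
        a=DY-np.pi/2-th;print(th,np.round(proj(p,[[*(P+.13*np.array([np.cos(a),np.sin(a)])),.036],[*P,.036]]),0).tolist())
```

```text
top [[24, 147, 103, 85, 2517], [615, 151, 25, 124, 939], [451, 234, 36, 36, 1010], [314, 290, 34, 7, 115], [452, 292, 39, 36, 244], [463, 327, 18, 4, 34], [0, 456, 10, 4, 32]]
1.6 [[347.0, 293.0], [295.0, 288.0]]
0.2 [[309.0, 237.0], [295.0, 288.0]]
0.1 [[304.0, 236.0], [295.0, 288.0]]
0 [[299.0, 236.0], [295.0, 288.0]]
scene [[432, 0, 118, 50, 1550], [480, 10, 88, 155, 2899], [310, 208, 13, 11, 58], [165, 297, 40, 40, 463], [210, 343, 37, 38, 1080]]
1.6 [[280.0, 241.0], [318.0, 209.0]]
0.2 [[346.0, 250.0], [318.0, 209.0]]
0.1 [[350.0, 247.0], [318.0, 209.0]]
0 [[354.0, 243.0], [318.0, 209.0]]
```

The bar did not move: the fingertips passed above it. That means the tips end nearer the TCP than I assumed, which also explains the later-than-expected contact on the unit. Go back over the bar, lower (TCP 24 mm is safe under either assumption), and sweep again with the corrected offset.

Call:
drive_tool:
  gripper: [0,0,0,0,0,0,0,0]
  translation:
    - [0,-10,30]
    - [-15,-25,60]
    - [-50,-40,65]
    - [-85,-55,65]
    - [-120,-65,65]
    - [-150,-68,65]
    - [-161,-68,65]
    - [-161,-68,65]
  twist: [0,0,0,0,0,0,0,0]

```text
clock: 32.08
ee_pos: [0.4306, -0.0568, 0.1024]
eef_rot: [-2.041, -1.936, -0.492]
wrist_force: [-0.4, -0.5, 0.4]
opening: 0.0006
grasp_force: 0.0
```

Call:
drive_tool:
  gripper: [0,0,0,0,0,0]
  translation:
    - [0,0,-30]
    - [0,0,-55]
    - [0,0,-68]
    - [0,0,-75]
    - [0,0,-79]
    - [0,0,-79]
  twist: [0,0,0,0,0,0]

```text
clock: 32.58
ee_pos: [0.434, -0.0562, 0.0225]
eef_rot: [-2.036, -1.943, -0.492]
wrist_force: [-0.5, 0.3, 0.1]
opening: 0.0003
grasp_force: 0.0
```

Run:
```python
from h import *
st=rep()
w=manip.read_camera("wrist");save("wr.png",w["image"])
print(np.round(proj(w,[np.array(st["ee_pos"])],st)),np.round(proj(w,[[.4868,.0533,.036],[.469,-.0768,.036]],st)))
```

```text
32.58 pos [ 0.434  -0.0562  0.0225] yaw -0.054 z [0.0497 0.4294] F [-0.48  0.29  0.1 ] M [-0.536  0.143 -0.029] op 0.0003 qv 0.028
[[325. 280.]] [[412.  71.]
 [400. 318.]]
```

Call:
drive_tool:
  gripper: [0,0,0,0]
  translation:
    - [12,0,0]
    - [24,-1,0]
    - [36,-2,0]
    - [36,-2,0]
  twist: [0,0,0,0]

```text
clock: 32.97
ee_pos: [0.4726, -0.0584, 0.0239]
eef_rot: [-2.036, -1.948, -0.496]
wrist_force: [-0.1, 0.1, 0.4]
opening: 0.0004
grasp_force: 0.2
```

```bash
cat >> h.py <<'E'
def yel():
    for n in("top","scene"):
        p=manip.read_camera(n);h=cv2.cvtColor(p["image"],cv2.COLOR_RGB2HSV)
        m=cv2.inRange(h,(12,110,60),(32,255,255));m[:195]=0;m[300:]=0;m[:,:270]=0;m[:,365:]=0
        k,_,st,c=cv2.connectedComponentsWithStats(m);print(n,[st[i].tolist() for i in range(1,k) if st[i,4]>5])
E
python3 - <<'E'
from h import *
rep();yel()
E
```

```text
32.97 pos [ 0.4726 -0.0584  0.0239] yaw -0.052 z [0.0536 0.4284] F [-0.13  0.07  0.39] M [-0.468  0.092 -0.025] op 0.0004 qv 0.065
top []
scene [[286, 208, 37, 30, 185]]
```

Call:
drive_tool:
  gripper: [0,0,0,0,0]
  translation:
    - [15,1,0]
    - [30,5,0]
    - [45,10,0]
    - [58,17,0]
    - [58,17,0]
  twist: [0,0,0,0,0]

```text
clock: 33.48
ee_pos: [0.5292, -0.0398, 0.0236]
eef_rot: [-2.034, -1.946, -0.496]
wrist_force: [0.8, -0.0, 3.0]
opening: 0.0004
grasp_force: 0.9
```

Run:
```python
from h import *
rep();yel();p=manip.read_camera("scene")
for th in(1.6,1.4,1.2,1,.8,.6):
        a=DY-np.pi/2-th;print(th,np.round(proj(p,[[*(np.array([.4868,.0533])+.13*np.array([np.cos(a),np.sin(a)])),.036]]),0).tolist())
```

```text
33.48 pos [ 0.5292 -0.0398  0.0236] yaw -0.051 z [0.0517 0.4303] F [ 0.75 -0.01  2.95] M [-0.282 -0.162 -0.116] op 0.0004 qv 0.056
top []
scene [[303, 207, 20, 34, 127]]
1.6 [[280.0, 241.0]]
1.4 [[288.0, 248.0]]
1.2 [[296.0, 253.0]]
1 [[306.0, 256.0]]
0.8 [[316.0, 257.0]]
0.6 [[327.0, 257.0]]
```

The bar is moving now (about 1.0 rad). Complete the sweep.

Call:
drive_tool:
  gripper: [0,0,0,0,0,0,0,0,0,0,0,0]
  translation:
    - [9,0,-3]
    - [25,10,-4]
    - [39,24,-4]
    - [46,34,-4]
    - [51,42,-4]
    - [56,52,-4]
    - [59,61,-4]
    - [61,69,-4]
    - [62,74,-4]
    - [62,78,-4]
    - [62,80,-4]
    - [62,80,-4]
  twist: [0,0,0,0,0,0,0,0,0,0,0,0]

```text
clock: 34.63
ee_pos: [0.5899, 0.0388, 0.0198]
eef_rot: [-2.037, -1.943, -0.495]
wrist_force: [0.5, 1.0, 2.0]
opening: 0.0008
grasp_force: 1.2
```

Run:
```python
from h import *
rep();yel()
```

```text
34.63 pos [0.5899 0.0388 0.0198] yaw -0.055 z [0.0519 0.4299] F [0.51 1.   1.98] M [-0.113 -0.193 -0.075] op 0.0008 qv 0.023
top []
scene [[319, 208, 5, 9, 21], [339, 250, 3, 6, 14]]
```

Call:
drive_tool:
  gripper: [0,0,0,0,0,0]
  translation:
    - [0,4,0]
    - [0,8,0]
    - [1,11,0]
    - [1,14,0]
    - [1,16,0]
    - [1,16,0]
  twist: [0,0,0,0,0,0]

```text
clock: 35.23
ee_pos: [0.5899, 0.0558, 0.0186]
eef_rot: [-2.035, -1.943, -0.491]
wrist_force: [0.3, 0.1, -0.4]
opening: 0.0005
grasp_force: 0.0
```

Run:
```python
from h import *
rep();yel()
```

```text
35.23 pos [0.5899 0.0558 0.0186] yaw -0.053 z [0.0487 0.43  ] F [ 0.3   0.05 -0.39] M [-0.485  0.143 -0.007] op 0.0005 qv 0.009
top []
scene [[338, 249, 4, 4, 9]]
```

The yellow bar is stuck at about 0.3 rad while the force vanished, so the finger rode over the bar's top edge. The contact positions all fit tips about 20 mm higher than I thought. Back out, lower further while watching the vertical force, and finish.

Call:
drive_tool:
  gripper: [0,0,0,0,0,0]
  translation:
    - [0,0,25]
    - [-2,-25,30]
    - [-4,-50,30]
    - [-8,-78,30]
    - [-8,-82,20]
    - [-8,-82,0]
  twist: [0,0,0,0,0,0]

```text
clock: 35.83
ee_pos: [0.5841, -0.0318, 0.0205]
eef_rot: [-2.046, -1.943, -0.496]
wrist_force: [-0.0, -0.6, -0.1]
opening: 0.0002
grasp_force: 0.0
```

Call:
drive_tool:
  gripper: [0,0,0,0,0]
  translation:
    - [0,0,-3]
    - [0,0,-6]
    - [0,0,-9]
    - [0,0,-12]
    - [0,0,-12]
  twist: [0,0,0,0,0]

```text
clock: 36.25
ee_pos: [0.5824, -0.0264, 0.0069]
eef_rot: [-2.035, -1.943, -0.492]
wrist_force: [0.2, 0.1, 0.5]
opening: 0.0005
grasp_force: 0.0
```

Run:
```python
from h import *
st=rep();yel()
w=manip.read_camera("wrist");s=manip.read_camera("scene")
R=cv2.Rodrigues(np.array(st["eef_rot"]))[0];p=np.array(st["ee_pos"])
a=w["image"].copy()
for z,c in((.022,(255,0,0)),(0,(0,255,0)),(-.02,(0,255,255))):
    for y in(-.0175,.0175):
        u=proj(w,[p+R@[0.0075,y,z]],st)[0];cv2.circle(a,(int(u[0]),int(u[1])),3,c,1)
u=proj(s,[p])[0].astype(int);b=s["image"][150:300,300:400].copy()
save("last.png",np.hstack([cv2.resize(a,(500,375)),cv2.resize(b,(250,375),interpolation=cv2.INTER_CUBIC)]))
```

```text
36.25 pos [ 0.5824 -0.0264  0.0069] yaw -0.053 z [0.0496 0.4298] F [0.24 0.12 0.48] M [-0.527  0.12  -0.002] op 0.0005 qv 0.009
top [[312, 240, 5, 7, 23]]
scene [[317, 208, 26, 48, 175], [311, 273, 6, 6, 7]]
```

View pics/last.png

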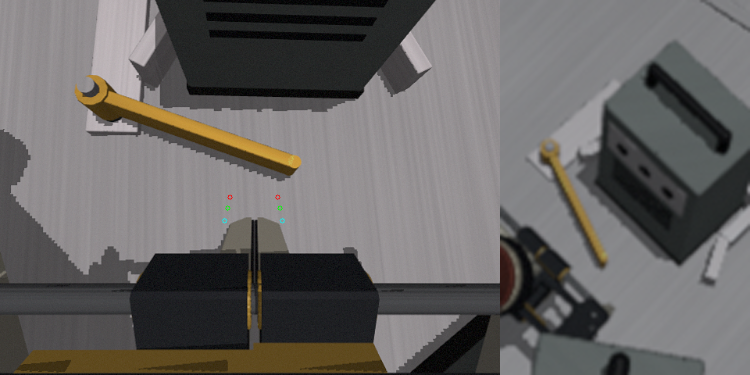

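The wrist view settles it: the fingertips at (255,220) end at the cyan markers, about 20 mm behind the reported TCP. The bar is open by about 0.35 rad, end at (295,165), and the finger is in front of it. Lower 4 mm more and push it home.

Call:
drive_tool:
  gripper: [0,0,0,0,0,0,0,0,0,0,0,0]
  translation:
    - [0,0,-4]
    - [2,12,-5]
    - [4,24,-5]
    - [6,34,-5]
    - [7,43,-5]
    - [8,50,-5]
    - [9,56,-5]
    - [9,61,-5]
    - [9,65,-5]
    - [9,69,-5]
    - [9,72,-5]
    - [9,74,-5]
  twist: [0,0,0,0,0,0,0,0,0,0,0,0]

```text
clock: 37.45
ee_pos: [0.5917, 0.0444, 0.0019]
eef_rot: [-2.042, -1.944, -0.49]
wrist_force: [-1.6, -6.6, 2.2]
opening: 0.0004
grasp_force: 3.1
```

Run:
```python
from h import *
rep();yel()
```

```text
37.45 pos [0.5917 0.0444 0.0019] yaw -0.056 z [0.0516 0.4253] F [-1.55 -6.55  2.22] M [-1.582  0.183 -0.045] op 0.0004 qv 0.027
top [[297, 236, 4, 4, 11]]
scene [[321, 209, 14, 14, 46], [349, 239, 8, 7, 22]]
```

Force rose to 6.6 N exactly at the predicted closed position: the bar is at its stop. Retreat and check.

Call:
drive_tool:
  gripper: [0,0,0,0,0,0,0,0,0,0,0,0]
  translation:
    - [0,1,0]
    - [0,1,0]
    - [0,-8,0]
    - [0,-20,2]
    - [-2,-40,10]
    - [-5,-65,30]
    - [-10,-85,65]
    - [-15,-95,100]
    - [-20,-100,140]
    - [-20,-100,180]
    - [-20,-100,220]
    - [-20,-100,220]
  twist: [0,0,0,0,0,0,0,0,0,0,0,0]

```text
clock: 38.55
ee_pos: [0.5743, -0.0555, 0.23]
eef_rot: [-2.04, -1.951, -0.505]
wrist_force: [0.2, -1.0, 0.3]
opening: 0.0004
grasp_force: 0.0
```

Run:
```python
from h import *
rep();yel()
for n in("top","scene"):
    p=manip.read_camera(n);q=proj(p,[[*DO,0],[*DO,.22],[.6166,.0461,.024],[.4868,.0533,.024]]);print(n,"expected unit,handle,tip,pivot",np.round(q,1).tolist())
    for k in("unit","unit_handle","keeper_tip","keeper_pivot","wrench","tape_roll","roller"): print(k,[(np.round(r["pixel"],1).tolist(),round(r["score"],2)) for r in manip.pinpoint(p,k)][:2])
    ref=cv2.imread("pics/home.png")[:,:400] if n=="top" else cv2.imread("pics/home.png")[:,400:]
    cur=p["image"][175:325,225:375] if n=="top" else p["image"][150:300,270:420]
    cur=cv2.cvtColor(cv2.resize(cur,(400,400),interpolation=cv2.INTER_CUBIC),cv2.COLOR_RGB2GRAY)
    pts=np.float32([(58,55),(172,62),(45,200),(167,208),(103,185)] if n=="top" else [(368,138),(292,208),(272,43),(192,112),(270,280)]).reshape(-1,1,2)
    o,ok,_=cv2.calcOpticalFlowPyrLK(cv2.cvtColor(ref,cv2.COLOR_BGR2GRAY),cur,pts,None,winSize=(31,31));print("shift px/2.67",np.round((o-pts).reshape(-1,2)/2.67,2).tolist(),ok.ravel())
```

```text
38.55 pos [ 0.5743 -0.0555  0.23  ] yaw -0.054 z [0.0621 0.4278] F [ 0.18 -0.99  0.33] M [-0.552  0.105 -0.064] op 0.0004 qv 0.102
top [[293, 236, 8, 50, 162], [291, 287, 7, 6, 16]]
scene [[317, 208, 40, 39, 224], [295, 249, 5, 6, 9]]
top expected unit,handle,tip,pivot [[273.8, 242.1], [264.8, 222.3], [298.8, 236.8], [294.9, 288.2]]
unit [([273.4, 241.7], 0.84), ([388.4, 186.3], 0.76)]
unit_handle [([404.6, 142.8], 0.76), ([262.1, 224.8], 0.66)]
keeper_tip [([299.3, 234.8], 0.58)]
keeper_pivot [([293.0, 286.5], 0.7)]
wrench [([190.3, 268.5], 0.58), ([297.3, 235.6], 0.39)]
tape_roll [([466.3, 311.2], 0.85)]
roller [([468.4, 254.0], 0.73)]
shift px/2.67 [[0.10999999940395355, 0.1599999964237213], [-0.03999999910593033, 0.07999999821186066], [0.11999999731779099, 0.07000000029802322], [0.009999999776482582, 0.07000000029802322], [-0.009999999776482582, -0.10000000149011612]] [1 1 1 1 1]
scene expected unit,handle,tip,pivot [[366.6, 228.0], [373.6, 196.2], [353.4, 244.9], [318.0, 210.7]]
unit [([368.8, 226.3], 0.61)]
unit_handle [([339.3, 331.9], 0.95)]
keeper_tip [([357.0, 248.6], 0.74)]
keeper_pivot [([318.7, 210.8], 0.85)]
wrench [([396.9, 157.5], 0.6)]
tape_roll [([186.8, 314.6], 0.88)]
roller [([230.4, 363.5], 0.72)]
shift px/2.67 [[-0.09000000357627869, 0.12999999523162842], [0.019999999552965164, 0.09000000357627869], [-0.05000000074505806, 0.17000000178813934], [0.029999999329447746, 0.07999999821186066], [-0.0, -0.05999999865889549]] [1 1 1 1 1]
```

Both views agree: unit at home and unmoved, keeper tip at the closed position, bystanders in place, robot clear. Handing in.

Run:
```python
from h import *
print(manip.job_done())
```

```text
the job is handed in; nothing more can be done
None
```

The job is handed in: by camera, the unit stands upright against the end stop and the keeper bar is fully closed, with the bystanders in place, but `job_done()` returned no verdict; the low push was made with the fingertips, though while testing the approach the gripper body brushed the unit lightly twice (about 5 N, 0.013 rad lean, recovered).

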